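Clamp the pressure cooker shut

ROBOT

A 7-joint arm with a two-finger parallel gripper is mounted at the origin on a cart in front of the work surface, level with it; the furniture and walls round the work are solid. World frame = base frame: x ahead of the robot, y to its left, z up, the work surface at z = 0. Lengths are in m, angles in degrees, forces in N, time in s.
With the tool pointing down it reaches from about 0.425 to 0.875 m from the base axis. Payload 4.7 kg.
Tool frame: the origin (TCP) lies between the finger pads; the fingertips stand 8 mm ahead of it and the grasp point (between the pads) lies 11 mm behind it (env.tip_extent is the distance from the TCP to the fingertips, in m); z points along the fingers, y is the line along which they close (so a half turn about z gives the same grasp; the last joint's range is limited). The gripper opens to 87 mm and grips with 3 to 60 N. Pads are 19 mm wide; open, the fingers measure 117 mm over their backs; the gripper's body (75 mm by 190 mm) begins 51 mm behind the grasp point.
Start: joints at [-75.567, 18.392, -4.016, 83.108, 1.295, 78.541, -3.26], TCP at [0.153, 0.632, 0.231] pointing down, gripper open.
Joint ranges: [-163.93, 163.93], [-17.29, 119.83], [-79.2, 71.16], [3.27, 140.29], [-89.18, 269.18], [5.43, 117.66], [-154.24, 154.24]. Speed limits (degrees/s): [147.25, 147.25, 180, 180, 180, 180, 180].

INTERFACE

Orientations are given as [roll, pitch, yaw] about the fixed x, y, z axes, in that order (R = Rz(yaw) Ry(pitch) Rx(roll)).
In Python, from cell import sensors, vision, workorder, env gives the robot as it stands.
- The arm moves only by the tool drive_tool, never from a script. Its argument "moves" is a list of rows, each an object of numbers: "x", "y", "z": the shift along the tool's x, y, z in mm; "rx", "ry", "rz": the turn, a rotation vector about the tool's x, y, z in rad; "fingers": the closure, from -1 (fully open) to 1 (shut). In form: [{"x": .., "y": .., "z": .., "rx": .., "ry": .., "rz": .., "fingers": ..}, ...]. A call has 1 to 20 rows; each row is the pose to reach, as a shift and turn from the pose commanded when the call began, along the tool's axes at that moment; what a row does not reach only later rows make up. A row lasts 1/8 s, in which the tool goes at most 62.5 mm and 10.7 degrees, less where a joint would pass 70% of its speed; a pose out of reach is approached as far as the arm can. A call with a gripper value outside its range is refused whole. The fingers move at their own pace and stop on an object; "force" is the grip in N (left out, the last holds). Time passes only in rows, so rows that repeat a pose let the fingers close. It gives the time, the measured TCP pose, the force, the opening and the grip force at its end, in the units of the state.
- sensors.get_obs(): the state, without advancing time (a new reading comes with each control period).
- vision.read_camera(name): name is "side" or "top"; returns a dict with "image" (420x560x3 uint8, red, green, blue), "fx", "fy", "cx", "cy" (pixels), "R" (3x3) and "t" (3): a world point X has camera coordinates R X + t. Camera axes: x right, y down, z forward; pixel columns grow to the right and rows downward; lengths in m; the calibration is good to about 2 mm. A picture is of the moment at which its call begins. There is no depth.
- workorder.sign_off(): hands the job in; it is judged then, once.
The state is a dict: "time_s": time; "qpos": joint angles; "joint_velocities": joint speeds; "effort": joint torques, N m; "tool_pos": TCP position; "tool_rot": TCP orientation; "force": force on the tool from outside, world axes, zero at the start; "wrist_torque": the same for the moment, N m; "grip_width": finger opening in m; "grasp_force": force on a finger pad.
Only numpy, scipy, OpenCV 4.12 (cv2) and the standard library are available. Lean on these libraries where they do the work, as an engineer would, in place of code of your own. Each camera call takes 0.05 s, during which the arm holds its last target. There are 200 camera calls.

TASK

Close the pressure cooker: set the loose clamp bar on the shelves of the pot's two side ears, slide it back under the lugs until it stops, then turn its wing knob clockwise until the foot presses on the lid and snug it up by feel: firm enough that the bar is drawn up tight under both lugs, but not so hard that the seal is crushed. Let go of it, with the lid still seated and the things standing round it left alone.

Things in the scene. Friction and masses are not known exactly. Their poses are not given: they have to be found in the camera images.
- cooker: Steel pot of a pressure cooker, 180 mm across, rim 105 mm high; it stands fast and does not shift. Origin: centre of its underside, z up. The clamp bar goes on from its -x side, the front. Cast ears on its +y and -y sides hold the bar; black grips at front and rear reach to x = -128 and +128 mm, z = 71 to 89 mm.
- ear_front (a point): Point on the +y ear's shelf (the -y ear mirrors it), in the cooker's frame at x = -42, y = 104, z = 85 mm, axes as the cooker's. The level shelf's top is z = 85 mm, x = -60 to +24 mm, outer edge |y| = 112 mm. Its front part, to x = -25 mm, is open above: there a foot of the bar is set down. Behind that a lug roofs it (underside z = 95 mm, lip bevelled) as far as the stop.
- bar_home (a point): Point midway between the two ears, in the cooker's frame at x = 0, y = 0, z = 85 mm, axes as the cooker's. The bar's origin lies here when it is fully home, its feet on the shelves, under the lugs, against the stops (faces at x = +16 mm); sideways it may be 3.5 mm off. Under the lugs the bar has 2 mm of play upward.
- lid: Round steel lid, 184 mm across, 0.5 kg, lying loose on the pot's rim with its rubber seal. Origin: centre of its underside, level with the rim. The dark wear plate in its middle, where the clamp's foot presses, has its top at z = 12 mm; a steam valve stands up to z = 33 mm at x = +56 mm.
- clamp_bar: Loose arched steel bar, about 0.47 kg with its screw, 245 mm long (y), 32 mm wide (x), standing on its two feet. Origin: midway between the undersides of the feet, z up. Crown top z = 53 mm, boss top z = 60.5 mm, the screw on the z axis. A half turn about z makes no difference. Its end legs go outside the ears (inner faces |y| = 115.5 mm). The screw holds where left.
- bar_foot (a point): Underside of the bar's +y foot, in the bar's frame at x = 0, y = 109, z = 0 mm, axes as the bar's. Each foot points inward from its leg: |y| = 95.5 to 122.5 mm, x = -16 to +16 mm, 8 mm thick.
- screw_nut (a point): Underside of the bar's crown on the screw axis, 46 mm above the feet. Below it a captive 26 mm foot comes straight down as the knob is turned, 2.5 mm per rad; with the bar resting home it starts 1.5 to 5.3 mm clear of the lid, how much is not known. Once the bar is up under the lugs each further rad adds about 100 N. Snug is 50 to 130 N of foot on lid (aim at 85); over 160 N crushes the seal.
- knob_grip (a point): Black wing knob on the bar: an upright paddle 78 mm long (this point's x), 18 mm thick (y), 32 mm tall. Point on the screw axis, 19.5 mm above the paddle's lower edge, 86 mm above the feet, always: pinch here from above, to carry or turn. Clockwise from above tightens. Drag 0.3 N m free running, plus 0.0025 N m per N of foot on lid. A hand holding it stiffly in height keeps the bar from rising.
- teaspoon: Steel teaspoon, 130 mm long, lying on the worktop. Origin at the centre of its underside. Leave it alone.
- spice_jar_a: Glass spice jar with steel lid, 47 mm across, 102 mm high. Origin at the centre of its underside. Leave it alone.
- spice_jar_b: A second glass spice jar, 47 mm across, 102 mm high. Origin at the centre of its underside. Leave it alone.
- white_pot: Small lidded white pot, 74 mm wide, 64 mm high. Origin at the centre of its underside. Leave it alone.

How it is judged:
By the outcome, as a careful person would: the job done as asked, in the order asked, and still so for the second after the job is handed in, with the robot touching nothing.
It also fails if it takes over 70 s, if anything falls off the work surface, if the arm or the gripper's body presses on something with over 40 N, if the wrist force passes 120 N, or if a joint passes its speed limit or range.

## Working session

There is one attempt and no reset: what is moved stays moved. The work goes in short steps, Python scripts to look and compute and a tool call to move; the robot and the scene stay as the last step left them, time stands still between calls to the robot, and variables do not carry over. Pictures are saved under pics/ and viewed, at most 10 in all, crops included, and the job is handed in when it is done.

Besides the shell and the picture viewer there is one more tool, called as name(argument=value, ...) on one line, values as JSON. drive_tool: Moves the arm, as the interface text tells. Its arguments: {"type":"object","properties":{"moves":{"type":"array"},"force":{"type":"number"}},"required":["moves"]}

```bash
mkdir -p pics; ls; python3 - <<'E'
from cell import sensors, vision
import cv2, numpy as np
o=sensors.get_obs(); print(o['tool_pos'],o['tool_rot'],o['time_s'],o['force'],o['grip_width'])
for n in('side','top'):
    c=vision.read_camera(n); cv2.imwrite(f'pics/{n}0.png',c['image'][:,:,::-1])
    R=np.array(c['R']);t=np.array(c['t']); print(n,c['fx'],c['fy'],c['cx'],c['cy'],R.round(4).tolist(),t, -R.T@t)
E
```

```text
pics
[0.15307531 0.63118661 0.229464  ] [-1.79892815e+02  7.90674184e-03  1.66375945e+02] 0.0 [-0.17916752  0.21706586  0.00663853] 0.08705826320864857
side 529.3021366879889 529.3021366879889 278.0349149016169 209.8173437632693 [[0.9008, -0.4343, -0.0009], [-0.2761, -0.5711, -0.7731], [0.3352, 0.6966, -0.6343]] [-0.49253657  0.24855004  1.2298076 ] [ 0.10004074 -0.92867239  0.97177958]
top 522.7192609472529 522.7192609472529 279.6577848049169 207.5218008312641 [[0.0152, -0.9996, 0.0219], [-0.9967, -0.0169, -0.0794], [0.0798, -0.0206, -0.9966]] [0.01309596 0.59804574 1.29894161] [0.49223411 0.0500305  1.34174589]
```

View pics/side0.png

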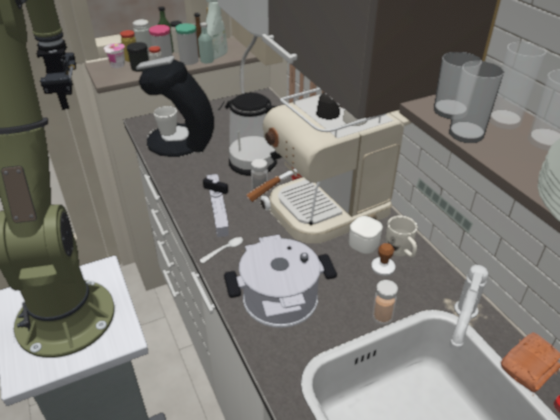

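View pics/top0.png

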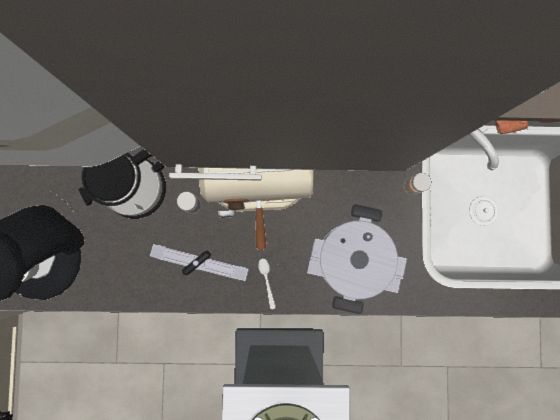

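The side view shows the pot at about (280,280) and the bar with its black knob at (217,200). In the top view the bar is at (199,262), the knob at (196,263), the pot at (359,260) with its front grip at (348,305) and rear grip at (367,213), and the teaspoon at (267,285).

```bash
cat > h.py <<'E'
import numpy as np, cv2
from cell import vision
def cam(n): 
    c=vision.read_camera(n); c['R']=np.array(c['R']); c['t']=np.array(c['t']); return c
def ray(c,u,v,z):
    d=c['R'].T@np.array([(u-c['cx'])/c['fx'],(v-c['cy'])/c['fy'],1]); o=-c['R'].T@c['t']
    return o+d*(z-o[2])/d[2]
def tri(c1,p1,c2,p2):
    A=[];b=[]
    for c,(u,v) in((c1,p1),(c2,p2)):
        d=c['R'].T@np.array([(u-c['cx'])/c['fx'],(v-c['cy'])/c['fy'],1]); d/=np.linalg.norm(d); P=np.eye(3)-np.outer(d,d)
        A.append(P); b.append(P@(-c['R'].T@c['t']))
    return np.linalg.lstsq(np.vstack(A),np.hstack(b),rcond=None)[0]
def proj(c,X):
    p=c['R']@np.array(X)+c['t']; return np.array([c['fx']*p[0]/p[2]+c['cx'],c['fy']*p[1]/p[2]+c['cy']])
def blobs(c,roi,lo,hi,minA=15):
    x0,y0,x1,y1=roi; g=cv2.cvtColor(c['image'],cv2.COLOR_RGB2GRAY)[y0:y1,x0:x1]
    m=((g>=lo)&(g<=hi)).astype(np.uint8); n,l,s,ce=cv2.connectedComponentsWithStats(m)
    out=[]
    for i in range(1,n):
        if s[i,4]>=minA:
            ys,xs=np.nonzero(l==i); r=cv2.minAreaRect(np.c_[xs+x0,ys+y0].astype(np.float32))
            out.append((s[i,4],(ce[i]+[x0,y0]).round(2),np.round(r[0],1),np.round(r[1],1),round(r[2],1)))
    return out
E
python3 - <<'E'
from h import *
T=cam('top');S=cam('side')
a=cv2.resize(T['image'][190:325,140:290],None,fx=4,fy=4,interpolation=2)[...]
b=cv2.resize(T['image'][195:320,300:420],None,fx=4,fy=4,interpolation=2)
cv2.imwrite('pics/tp.png',b[:,:,::-1]); 
d=cv2.resize(S['image'][165:325,190:350],None,fx=3.7,fy=3.7,interpolation=2); cv2.imwrite('pics/sp.png',d[:,:,::-1])
print('knob top')
for r in blobs(T,(175,245,220,282),0,45): print(*r)
print('bar top')
for r in blobs(T,(140,235,255,290),100,255,80): print(*r)
print('pot dark top')
for r in blobs(T,(315,200,400,318),0,40): print(*r)
for r in blobs(T,(300,215,415,305),110,255,300): print(*r)
print('side knob')
for r in blobs(S,(195,165,245,235),0,40): print(*r)
E
```

```text
knob top
51 [203.47 256.31] [202.7 256.8] [ 6.9 14.8] 51.3
52 [187.75 269.44] [188. 269.] [ 7.1 12.7] 45.0
bar top
615 [172.3  255.29] [174.3 256.2] [49.3 14.6] 15.9
651 [224.06 269.25] [221.9 268.4] [51.9 14.3] 14.0
pot dark top
5399 [357.65 260.54] [359.7 260.3] [99. 80.] 34.0
side knob
49 [237.51 169.92] [236.9 169.7] [16.5  3.5] 24.8
173 [215.49 186.36] [215.4 186.1] [25.   7.8] 14.0
```

View pics/tp.png

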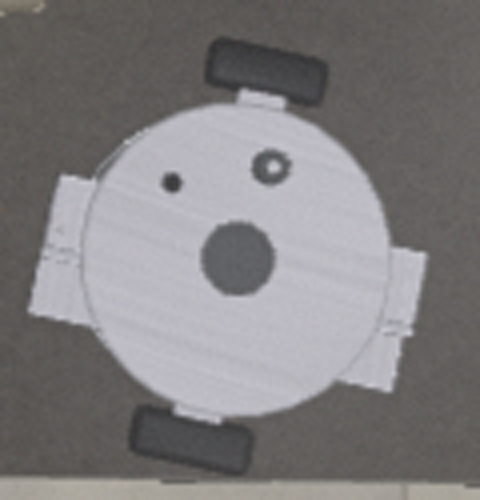

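View pics/sp.png

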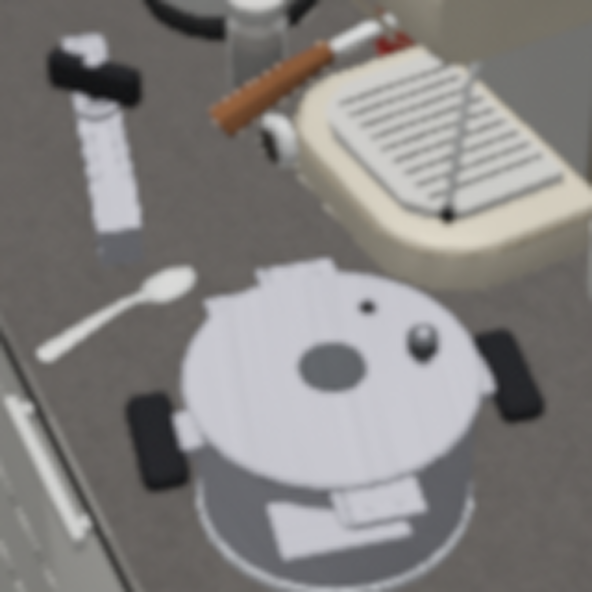

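The top crop shows the front grip at crop (191,440), the rear grip at (266,72), the wear plate at (238,258) and the ears at the left and right. The side crop shows the bar's knob at (95,75) and both ears with shelves open toward the front.

```bash
python3 - <<'E'
from h import *
T=cam('top');S=cam('side')
def dark(c,roi,hi,minA=30):
    x0,y0,x1,y1=roi; g=cv2.GaussianBlur(cv2.resize(cv2.cvtColor(c['image'],cv2.COLOR_RGB2GRAY)[y0:y1,x0:x1],None,fx=4,fy=4,interpolation=cv2.INTER_CUBIC),(5,5),0)
    cs,_=cv2.findContours((g<hi).astype(np.uint8),0,1); out=[]
    for k in cs:
        if cv2.contourArea(k)>minA*16:
            r=cv2.minAreaRect(k); out.append((cv2.contourArea(k)/16,(np.array(r[0])-1.5)/4+[x0,y0],np.array(r[1])/4,r[2],(cv2.boxPoints(r)-1.5)/4+[x0,y0]))
    return out
g=cv2.cvtColor(T['image'],cv2.COLOR_RGB2GRAY); print(g[230,320],g[300,348],g[305,348],g[213,366],g[263,196],g[260,190])
P={}
for n,roi in(('front',(328,293,368,317)),('rear',(345,200,388,224))):
    for r in dark(T,roi,58): print(n,r[0],r[1],r[2],r[3]); P[n]=ray(T,*r[1],0.089)[:2]; print(P[n])
f,r=P['front'],P['rear']; print('pot c',(f+r)/2,'yaw',np.degrees(np.arctan2(*(r-f)[::-1])),np.linalg.norm(r-f))
for r in dark(T,(348,247,372,272),130): print('plate',r[0],r[1],ray(T,*r[1],.117))
# ears corners at shelf/lug
for q in((60,175),(28,315),(428,255),(392,392)): print('ear',ray(T,q[0]/4+300,q[1]/4+195,.095))
for th in(55,62,):
  for r in dark(T,(176,245,218,282),th,20): print('knob',r[0],r[1],r[2],r[3]);
# bright bar + knob hull
roi=(145,238,254,287);x0,y0,x1,y1=roi
m=(g[y0:y1,x0:x1]>100).astype(np.uint8); ys,xs=np.nonzero(m); rr=cv2.minAreaRect(np.c_[xs,ys].astype(np.float32)); print('bar',np.array(rr[0])+[x0,y0],rr[1],rr[2])
b=cv2.boxPoints(rr)+[x0,y0]; print([ray(T,*p,.03)[:2].round(4).tolist() for p in b])
p1,p2=ray(T,172.3,255.29,.05),ray(T,224.06,269.25,.05); print('bar dir',p1,p2,np.degrees(np.arctan2(*(p1-p2)[:2][::-1])))
k=cv2.resize(T['image'][238:290,140:255],None,fx=6,fy=6,interpolation=2); cv2.imwrite('pics/bar.png',k[:,:,::-1])
E
```

```text
89 78 81 72 198 195Traceback (most recent call last):
  File "<stdin>", line 14, in <module>
KeyError: 'front'
```

```bash
cat >> h.py <<'E'
def dark(c,roi,hi=None,minA=30):
    x0,y0,x1,y1=roi; g=cv2.GaussianBlur(cv2.resize(cv2.cvtColor(c['image'],cv2.COLOR_RGB2GRAY)[y0:y1,x0:x1],None,fx=4,fy=4,interpolation=cv2.INTER_CUBIC),(5,5),0)
    if hi is None: hi=cv2.threshold(g,0,255,cv2.THRESH_OTSU)[0]
    cs,_=cv2.findContours((g<hi).astype(np.uint8),0,1); out=[]
    for k in cs:
        if cv2.contourArea(k)>minA*16:
            r=cv2.minAreaRect(k); out.append((cv2.contourArea(k)/16,(np.array(r[0])-1.5)/4+[x0,y0],np.array(r[1])/4,r[2],hi))
    return out
E
python3 - <<'E'
from h import *
T=cam('top')
g=cv2.cvtColor(T['image'],cv2.COLOR_RGB2GRAY)
print(g[296:316:2,330:368:4]); print(g[262,176:220]);print(g[248:280:2,184:210:2])
for n,roi in(('front',(328,293,368,312)),('rear',(345,202,388,222))):
  for hi in(50,60,70):
    for r in dark(T,roi,hi): print(n,hi,r[0],r[1],r[2],r[3],ray(T,*r[1],.089)[:2])
for r in dark(T,(348,247,372,272),150): print('plate',r[0],r[1],ray(T,*r[1],.117))
for q in((60,175),(28,315),(428,255),(392,392)): print('ear',ray(T,q[0]/4+300,q[1]/4+195,.095))
for th in(50,70,90):
  for r in dark(T,(176,245,218,282),th,20): print('knob',th,r[0],r[1],r[2],r[3],ray(T,*r[1],.0985));
x0,y0,x1,y1=(145,238,254,287)
m=(g[y0:y1,x0:x1]>130).astype(np.uint8); ys,xs=np.nonzero(m); rr=cv2.minAreaRect(np.c_[xs,ys].astype(np.float32)); print('bar',np.array(rr[0])+[x0,y0],rr[1],rr[2])
print([ray(T,*p,.03)[:2].round(4).tolist() for p in cv2.boxPoints(rr)+[x0,y0]])
p1,p2=ray(T,172.3,255.29,.05),ray(T,224.06,269.25,.05); print('bar dir',p1,p2,np.degrees(np.arctan2(*(p1-p2)[:2][::-1])))
k=cv2.resize(T['image'][238:290,140:255],None,fx=6,fy=6,interpolation=2); cv2.imwrite('pics/bar.png',k[:,:,::-1])
E
```

```text
[[ 92  72  78  93 169 190 188 190 188 190]
 [ 93  62  67  64 181 181 172 167 166 132]
 [ 93  58  76  76  65  97 174  94  94  96]
 [ 92  63  79  80  77  73  68  67  75  98]
 [ 89  64  76  77  76  75  75  74  67  96]
 [ 90  67  73  79  79  79  76  76  68  98]
 [ 90  65  60  70  75  79  82  80  67  93]
 [ 91  92  90  74  66  65  81  77  75 100]
 [ 91  91  95  94  94  84  64  66  86  94]
 [113 112 112 105 106  95  97  96  96  96]]
[189 191 192 189 188 186 185 165 169 163 180 187 185 184 135  67  64 169
 196 200 200 185 108  55  35  31  58 110 143 189 193 193 188 169 177 174
 187 192 191 189 193 187 181 162]
[[ 87  85  86  88  84  85  85  90  85  87  83  84  85]
 [ 82  84  84  84  83  86  83  82  84  81  87  72  83]
 [153  86  89  80  83  84  84  88  87  67  38  33  24]
 [188 188 167 155 136  97  84  85  65  40  46  63  44]
 [185 167 169 178 191 151 190  78  42  49  69  64  32]
 [191 195 189 189 192 157  74  36  55  67  56  23  73]
 [190 191 193 193 156  78  94  53  68  48  47 173 192]
 [169 180 185 135  64 196 200 108  35  58 143 193 188]
 [189 196 114  37  57 178 193  69  90 192 155 195
[... 985 characters left out ...]
 [189.02162266 268.40472984] [ 7.57271099 15.67845154] 53.97262954711914 [0.44427726 0.23562003 0.0985    ]
knob 50 54.875 [202.81921768 256.72084045] [ 7.56633949 15.4704628 ] 54.162349700927734 [0.47215835 0.20395398 0.0985    ]
knob 70 214.65625 [195.81655884 262.68692398] [ 8.91238785 34.97437286] 50.93741226196289 [0.45790678 0.22004148 0.0985    ]
knob 90 998.71875 [196.5 263. ] [36.75 41.75] 90.0 [0.45719609 0.21841458 0.0985    ]
bar [198.58389664 262.32698822] (98.73670959472656, 14.216577529907227) 14.560274124145508
[[0.4689, 0.3458], [0.5031, 0.3381], [0.4451, 0.0991], [0.411, 0.1073]]
bar dir [0.47375231 0.28461674 0.05      ] [0.44158408 0.15723878 0.05      ] 75.82678443008261
```

View pics/bar.png

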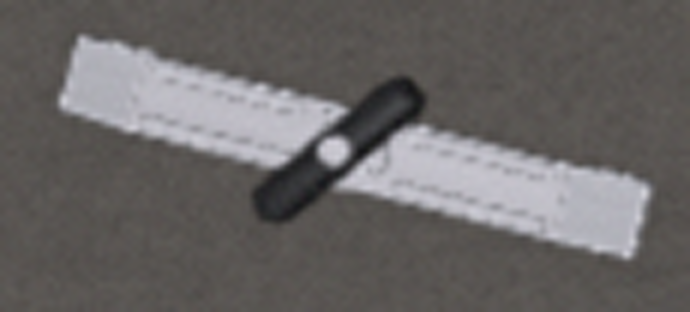

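The bar crop shows the knob's white centre at crop (335,150), which is pixel (195.8,263). The paddle runs lower left to upper right across the bar.

```bash
cat >> h.py <<'E'
from scipy.spatial.transform import Rotation as Ro
def to(*targets,base=None):
    from cell import sensors
    o=sensors.get_obs(); p=np.array(o['tool_pos']); r=Ro.from_euler('xyz',o['tool_rot'],degrees=True)
    for x,y,z,yaw in targets:
        d=r.inv().apply(np.array([x,y,z])-p)*1000; rv=(r.inv()*Ro.from_euler('xyz',[180,0,yaw],degrees=True)).as_rotvec()
        print('to',(x,y,z,yaw),d.round(1),rv.round(3))
E
python3 - <<'E'
from h import *
T=cam('top'); g=cv2.GaussianBlur(T['image'],(3,3),0); T2=dict(T,image=g)
P={}
for n,roi in(('front',(328,293,368,313)),('rear',(345,202,388,224))):
  for hi in(80,84):
    for r in dark(T2,roi,hi,100): P[n]=ray(T,*r[1],.089)[:2]; print(n,hi,r[0],r[1],r[2],r[3],P[n])
f,r=P['front'],P['rear']; print('pot',(f+r)/2,np.degrees(np.arctan2(*(r-f)[::-1])),np.linalg.norm(r-f))
# lid circle
gg=cv2.cvtColor(T['image'],cv2.COLOR_RGB2GRAY)
S=cam('side')
gs=cv2.cvtColor(S['image'],cv2.COLOR_RGB2GRAY)
# side view grips
for n,roi in(('front',(222,268,242,300)),('rear',(316,252,340,282))):
    for r in dark(S,roi,60,30): print('side',n,r[0],r[1],r[2],ray(S,*r[1],.085))
p=proj(S,[.4575,.22,.0985]); print('knob predicted in side',p)
to((.22,.42,.229,150),(.4575,.22,.15,131),(.4575,.22,.075,131))
E
```

```text
front 80 352.84375 [347.15000343 304.70000076] [31.59050179 13.42257214] 12.528807640075684 [ 0.36362015 -0.13984354]
front 84 373.09375 [347.11819267 304.74443054] [32.24461746 14.09669495] 12.724355697631836 [ 0.3635148  -0.13976824]
rear 80 358.46875 [366.06929779 212.38958931] [31.57110596 13.64819431] 11.888657569885254 [ 0.58429144 -0.18451747]
rear 84 381.15625 [366.10595703 212.33927155] [32.21508408 14.39931488] 12.04257583618164 [ 0.58441459 -0.18460597]
pot [ 0.4739647 -0.1621871] -11.473885889868347 0.22540438604000976
side front 287.375 [232.04411888 284.0514698 ] [26.25448036 12.73312092] [ 0.36061904 -0.1474188   0.085     ]
side rear 237.90625 [326.76933098 266.32474136] [26.42438507 11.77801514] [ 0.58081183 -0.19184999  0.085     ]
knob predicted in side [214.81421465 181.25544528]
to (0.22, 0.42, 0.229, 150) [-114.8 -190.     1.5] [-0.     0.     0.286]
to (0.4575, 0.22, 0.15, 131) [-392.8 -328.4   80.6] [-0.     0.     0.617]
to (0.4575, 0.22, 0.075, 131) [-392.8 -328.4  155.6] [-0.     0.     0.617]
```

drive_tool(moves=[{"x": -29, "y": -48, "z": 0, "rz": 0.07, "fingers": -1}, {"x": -58, "y": -95, "z": 0, "rz": 0.14, "fingers": -1}, {"x": -86, "y": -143, "z": 0, "rz": 0.21, "fingers": -1}, {"x": -115, "y": -190, "z": 0, "rz": 0.286, "fingers": -1}, {"x": -161, "y": -213, "z": 10, "rz": 0.34, "fingers": -1}, {"x": -208, "y": -236, "z": 20, "rz": 0.4, "fingers": -1}, {"x": -254, "y": -259, "z": 35, "rz": 0.45, "fingers": -1}, {"x": -300, "y": -282, "z": 50, "rz": 0.51, "fingers": -1}, {"x": -347, "y": -305, "z": 65, "rz": 0.57, "fingers": -1}, {"x": -393, "y": -328, "z": 80, "rz": 0.617, "fingers": -1}, {"x": -393, "y": -328, "z": 80, "rz": 0.617, "fingers": -1}, {"x": -393, "y": -328, "z": 80, "rz": 0.617, "fingers": -1}])

```text
invalid input at $.moves[0]: expected keys x, y, z, rx, ry, rz, fingers
```

```bash
python3 - <<'E'
from h import *
from cell import sensors
o=sensors.get_obs(); print(o['tool_pos'],o['tool_rot'],np.round(o['qpos'],1),o['time_s'],o['wrist_torque'])
T=cam('top'); S=cam('side')
a=cv2.resize(T['image'][220:305,140:255],None,fx=4,fy=4,interpolation=2); b=cv2.resize(S['image'][130:215,165:280],None,fx=4,fy=4,interpolation=2)
cv2.imwrite('pics/pre.png',np.vstack([a,b])[:600,:,::-1][:, :])
cv2.imwrite('pics/pre.png',cv2.resize(np.hstack([a,b]),(800,296))[:,:,::-1])
to((.4575,.22,.075,131))
E
```

```text
[0.15313848 0.63168065 0.23052083] [-1.79996737e+02  3.07431642e-03  1.66376476e+02] [-75.6  18.4  -4.   83.1   1.3  78.5  -3.3] 0.45 [ 0.01954605 -0.00482823 -0.0046841 ]
to (0.4575, 0.22, 0.075, 131) [-392.8 -328.4  155.6] [-0.     0.     0.617]
```

View pics/pre.png

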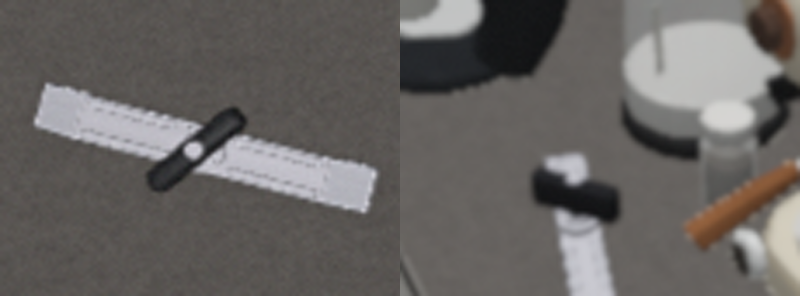

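The move was refused because every key is required, so the bar is still untouched in both crops.

drive_tool(moves=[{"x": -29, "y": -48, "z": 0, "rx": 0, "ry": 0, "rz": 0.07, "fingers": -1}, {"x": -58, "y": -95, "z": 0, "rx": 0, "ry": 0, "rz": 0.14, "fingers": -1}, {"x": -86, "y": -143, "z": 0, "rx": 0, "ry": 0, "rz": 0.21, "fingers": -1}, {"x": -115, "y": -190, "z": 0, "rx": 0, "ry": 0, "rz": 0.286, "fingers": -1}, {"x": -161, "y": -213, "z": 10, "rx": 0, "ry": 0, "rz": 0.34, "fingers": -1}, {"x": -208, "y": -236, "z": 20, "rx": 0, "ry": 0, "rz": 0.4, "fingers": -1}, {"x": -254, "y": -259, "z": 35, "rx": 0, "ry": 0, "rz": 0.45, "fingers": -1}, {"x": -300, "y": -282, "z": 50, "rx": 0, "ry": 0, "rz": 0.51, "fingers": -1}, {"x": -347, "y": -305, "z": 65, "rx": 0, "ry": 0, "rz": 0.57, "fingers": -1}, {"x": -393, "y": -328, "z": 80, "rx": 0, "ry": 0, "rz": 0.617, "fingers": -1}, {"x": -393, "y": -328, "z": 80, "rx": 0, "ry": 0, "rz": 0.617, "fingers": -1}, {"x": -393, "y": -328, "z": 80, "rx": 0, "ry": 0, "rz": 0.617, "fingers": -1}])

```text
time_s: 2.05
tool_pos: [0.4575, 0.2209, 0.1506]
tool_rot: [180.0, -0.0, 131.0]
force: [0.2, 0.1, 0.3]
grip_width: 0.0873
grasp_force: 0.0
```

```bash
python3 - <<'E'
from h import *
from cell import sensors
o=sensors.get_obs(); print(o['tool_pos'],o['tool_rot'],np.round(o['qpos'],1),o['time_s'],o['wrist_torque'],o['force'])
S=cam('side')
b=cv2.resize(S['image'][110:230,150:290],None,fx=4,fy=4,interpolation=2)
cv2.imwrite('pics/pre2.png',b[:,:,::-1])
to((.4575,.22,.075,131))
E
```

```text
[0.45745195 0.22090713 0.15063536] [ 1.79996585e+02 -3.92390886e-02  1.31040885e+02] [-49.1   4.2  21.4 109.7  -1.7  66.5  13.9] 2.05 [-0.07085799  0.01343888 -0.03805927] [0.21146397 0.13389271 0.34977329]
to (0.4575, 0.22, 0.075, 131) [-1.4 -0.8 75.8] [ 0.    -0.001  0.002]
```

View pics/pre2.png

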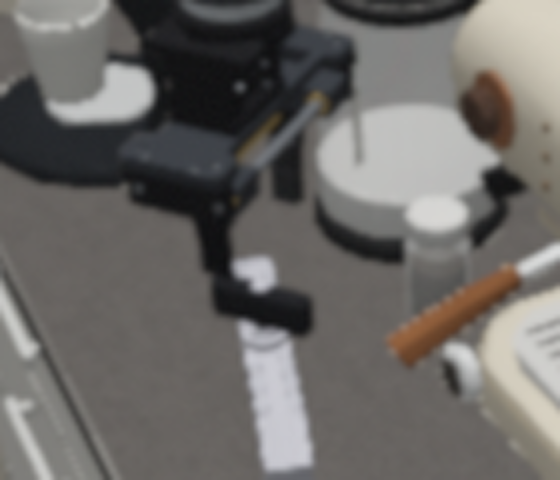

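The gripper is open above the knob, with one finger at crop (212,240) and the other at (288,180), straddling the paddle at (262,300). I'm descending and gripping.

drive_tool(moves=[{"x": -1, "y": -1, "z": 20, "rx": 0, "ry": 0, "rz": 0, "fingers": -1}, {"x": -1, "y": -1, "z": 40, "rx": 0, "ry": 0, "rz": 0, "fingers": -1}, {"x": -1, "y": -1, "z": 58, "rx": 0, "ry": 0, "rz": 0, "fingers": -1}, {"x": -1, "y": -1, "z": 70, "rx": 0, "ry": 0, "rz": 0, "fingers": -1}, {"x": -1, "y": -1, "z": 75, "rx": 0, "ry": 0, "rz": 0, "fingers": -1}, {"x": -1, "y": -1, "z": 75, "rx": 0, "ry": 0, "rz": 0, "fingers": -1}])

```text
time_s: 2.85
tool_pos: [0.4576, 0.2194, 0.0757]
tool_rot: [180.0, -0.0, 131.1]
force: [-0.1, 0.3, 0.3]
grip_width: 0.0869
grasp_force: 0.0
```

drive_tool(moves=[{"x": 0, "y": 0, "z": 0, "rx": 0, "ry": 0, "rz": 0, "fingers": 1}, {"x": 0, "y": 0, "z": 0, "rx": 0, "ry": 0, "rz": 0, "fingers": 1}, {"x": 0, "y": 0, "z": 0, "rx": 0, "ry": 0, "rz": 0, "fingers": 1}, {"x": 0, "y": 0, "z": 0, "rx": 0, "ry": 0, "rz": 0, "fingers": 1}, {"x": 0, "y": 0, "z": 0, "rx": 0, "ry": 0, "rz": 0, "fingers": 1}, {"x": 0, "y": 0, "z": 0, "rx": 0, "ry": 0, "rz": 0, "fingers": 1}], force=40)

```text
time_s: 3.6
tool_pos: [0.4577, 0.2189, 0.0756]
tool_rot: [180.0, -0.0, 131.0]
force: [0.2, 0.2, 0.7]
grip_width: 0.0347
grasp_force: 0.0
```

```bash
python3 - <<'E'
from h import *
from cell import sensors
o=sensors.get_obs(); print(o['tool_pos'],o['tool_rot'],np.round(o['qpos'],1),o['time_s'],o['wrist_torque'],o['force'],o['grip_width'],o['grasp_force'])
T=cam('top')
E
```

```text
[0.45771884 0.21894722 0.07555018] [ 1.79999481e+02 -1.38494609e-03  1.31022475e+02] [-48.4   9.1  21.4 114.1  -3.9  57.5  15.9] 3.6 [-0.08274403  0.01808988 -0.02767978] [0.18626207 0.17167886 0.69736959] 0.034692016178941965 0.0
```

drive_tool(moves=[{"x": 0, "y": 0, "z": 0, "rx": 0, "ry": 0, "rz": 0, "fingers": 1}, {"x": 0, "y": 0, "z": 0, "rx": 0, "ry": 0, "rz": 0, "fingers": 1}, {"x": 0, "y": 0, "z": 0, "rx": 0, "ry": 0, "rz": 0, "fingers": 1}, {"x": 0, "y": 0, "z": 0, "rx": 0, "ry": 0, "rz": 0, "fingers": 1}])

```text
time_s: 4.15
tool_pos: [0.4579, 0.2192, 0.0757]
tool_rot: [180.0, -0.0, 131.0]
force: [1.3, 0.7, -1.1]
grip_width: 0.0177
grasp_force: 40.0
```

drive_tool(moves=[{"x": 0, "y": 0, "z": -8, "rx": 0, "ry": 0, "rz": 0, "fingers": 1}, {"x": 0, "y": 0, "z": -25, "rx": 0, "ry": 0, "rz": 0, "fingers": 1}, {"x": 0, "y": 0, "z": -50, "rx": 0, "ry": 0, "rz": 0, "fingers": 1}, {"x": 0, "y": 0, "z": -75, "rx": 0, "ry": 0, "rz": 0, "fingers": 1}, {"x": 0, "y": 0, "z": -100, "rx": 0, "ry": 0, "rz": 0, "fingers": 1}, {"x": 0, "y": 0, "z": -120, "rx": 0, "ry": 0, "rz": 0, "fingers": 1}, {"x": 0, "y": 0, "z": -130, "rx": 0, "ry": 0, "rz": 0, "fingers": 1}, {"x": 0, "y": 0, "z": -130, "rx": 0, "ry": 0, "rz": 0, "fingers": 1}])

```text
time_s: 5.15
tool_pos: [0.458, 0.219, 0.2063]
tool_rot: [179.9, 0.0, 131.0]
force: [0.0, 0.4, -3.4]
grip_width: 0.018
grasp_force: 40.0
```

```bash
python3 - <<'E'
from h import *
from cell import sensors
o=sensors.get_obs(); print(o['tool_pos'],o['tool_rot'],np.round(o['qpos'],1),o['time_s'],o['wrist_torque'],o['force'],o['grip_width'],o['grasp_force'])
T=cam('top'); g=cv2.cvtColor(T['image'],cv2.COLOR_RGB2GRAY)
cv2.imwrite('pics/lift.png',cv2.resize(T['image'][190:320,110:310],None,fx=4,fy=4,interpolation=2)[:,:,::-1])
c=np.array([.474,-.162]);a=np.radians(-11.5); X=c+np.array([np.cos(a),np.sin(a)])*-.042; print('set at',X)
to((X[0],X[1],.206,133.7),(X[0],X[1],.166,133.7))
E
```

```text
[0.45799165 0.21897389 0.20633783] [1.79921640e+02 4.89362455e-03 1.31015523e+02] [-49.5   1.4  21.4 105.8  -0.5  72.9  13.1] 5.15 [-0.06416627 -0.00629064  0.04287138] [ 0.01895649  0.36754242 -3.4256029 ] 0.018010561322329047 39.998603663407266
set at [ 0.43284316 -0.15362655]
to (np.float64(0.43284316240592513), np.float64(-0.15362654675447773), 0.206, 133.7) [-264.8 -263.    -0.5] [-0.    -0.    -0.047]
to (np.float64(0.43284316240592513), np.float64(-0.15362654675447773), 0.166, 133.7) [-264.8 -263.    39.5] [-0.    -0.    -0.047]
```

View pics/lift.png

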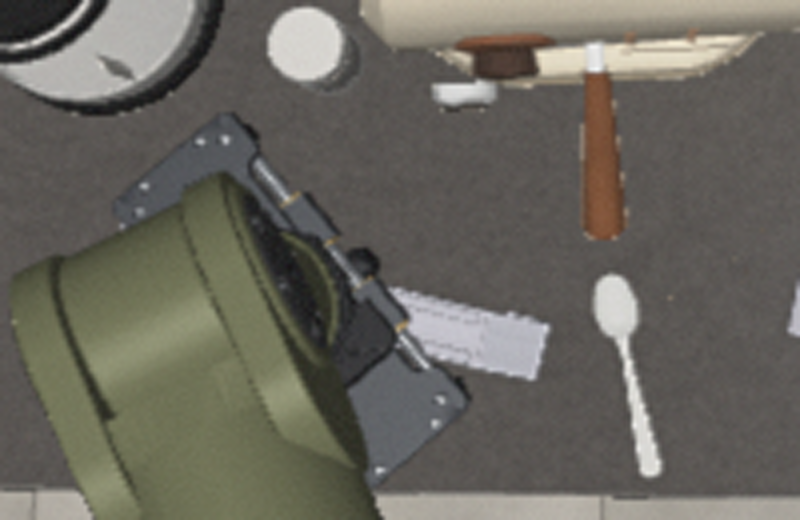

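The lift view shows the bar hanging level under the gripper. The portafilter handle tip is at crop (603,238), close to the carry path, so I'll check its height.

```bash
python3 - <<'E'
from h import *
T=cam('top');S=cam('side')
P=[]
for c,roi in((T,(245,195,275,255)),(S,(240,165,305,205))):
    x0,y0,x1,y1=roi; im=c['image'][y0:y1,x0:x1].astype(int); m=(im[...,0]-im[...,2]>35)&(im[...,0]<180); ys,xs=np.nonzero(m)
    i=np.argsort(ys)[-12:] if c is T else np.argsort(xs)[:12]
    P.append((xs[i].mean()+x0,ys[i].mean()+y0))
print(P,tri(T,P[0],S,P[1]))
# bar yaw in hand: visible right end corners
x0,y0,x1,y1=(212,255,254,290)
g=cv2.cvtColor(T['image'],cv2.COLOR_RGB2GRAY)[y0:y1,x0:x1]; gg=cv2.resize(g,None,fx=4,fy=4,interpolation=2)
m=(gg>130).astype(np.uint8); cs,_=cv2.findContours(m,0,1); k=max(cs,key=cv2.contourArea); r=cv2.minAreaRect(k); print(r)
e=[ (np.array(p)-1.5)/4+[x0,y0] for p in cv2.boxPoints(r)]; print([ray(T,*p,.18)[:2].round(4).tolist() for p in e])
E
```

```text
[(np.float64(261.0), np.float64(248.5)), (np.float64(248.08333333333334), np.float64(194.66666666666666))] [0.49381957 0.06626    0.14614018]
((64.99746704101562, 77.091552734375), (146.72386169433594, 63.05424499511719), 12.369062423706055)
[[0.4278, 0.1807], [0.4616, 0.1741], [0.4455, 0.0949], [0.4117, 0.1016]]
```

drive_tool(moves=[{"x": -2, "y": -18, "z": -15, "rx": 0, "ry": 0, "rz": 0, "fingers": 1}, {"x": -5, "y": -39, "z": -30, "rx": 0, "ry": 0, "rz": 0, "fingers": 1}, {"x": -27, "y": -58, "z": -30, "rx": 0, "ry": 0, "rz": 0, "fingers": 1}, {"x": -57, "y": -84, "z": -30, "rx": 0, "ry": 0, "rz": 0, "fingers": 1}, {"x": -87, "y": -110, "z": -30, "rx": 0, "ry": 0, "rz": 0, "fingers": 1}, {"x": -117, "y": -136, "z": -30, "rx": 0, "ry": 0, "rz": 0, "fingers": 1}, {"x": -147, "y": -162, "z": -30, "rx": 0, "ry": 0, "rz": 0, "fingers": 1}, {"x": -177, "y": -188, "z": -30, "rx": 0, "ry": 0, "rz": 0, "fingers": 1}, {"x": -207, "y": -213, "z": -30, "rx": 0, "ry": 0, "rz": 0, "fingers": 1}, {"x": -237, "y": -239, "z": -30, "rx": 0, "ry": 0, "rz": 0, "fingers": 1}, {"x": -256, "y": -256, "z": -30, "rx": 0, "ry": 0, "rz": 0, "fingers": 1}, {"x": -265, "y": -263, "z": -20, "rx": 0, "ry": 0, "rz": 0, "fingers": 1}, {"x": -265, "y": -263, "z": 0, "rx": 0, "ry": 0, "rz": 0, "fingers": 1}, {"x": -265, "y": -263, "z": 10, "rx": 0, "ry": 0, "rz": 0, "fingers": 1}, {"x": -265, "y": -263, "z": 10, "rx": 0, "ry": 0, "rz": 0, "fingers": 1}])

```text
time_s: 7.18
tool_pos: [0.4326, -0.1527, 0.1944]
tool_rot: [-179.9, -0.1, 131.1]
force: [0.5, -0.1, -3.5]
grip_width: 0.0177
grasp_force: 40.0
```

```bash
python3 - <<'E'
from h import *
from cell import sensors
o=sensors.get_obs(); print(o['tool_pos'],o['tool_rot'],np.round(o['qpos'],1),o['time_s'],o['wrist_torque'],o['force'],o['grip_width'],o['grasp_force'])
T=cam('top');S=cam('side'); 
a=cv2.resize(T['image'][200:320,295:425],None,fx=3.07,fy=3.07,interpolation=2)
b=cv2.resize(S['image'][195:315,215:345],None,fx=3.07,fy=3.07,interpolation=2)
cv2.imwrite('pics/over.png',np.hstack([a,b])[:,:,::-1])
np.savez('over.npz',T=T['image'],S=S['image'])
E
```

```text
[ 0.43256449 -0.15274234  0.19444732] [-1.79895968e+02 -9.09956634e-02  1.31088539e+02] [-34.2  -7.8  47.3 113.2   6.   72.3  52.1] 7.175 [-0.07827137 -0.05234458 -0.02320122] [ 0.51251449 -0.0780671  -3.49492565] 0.017681923840973578 39.99886498320848
```

View pics/over.png

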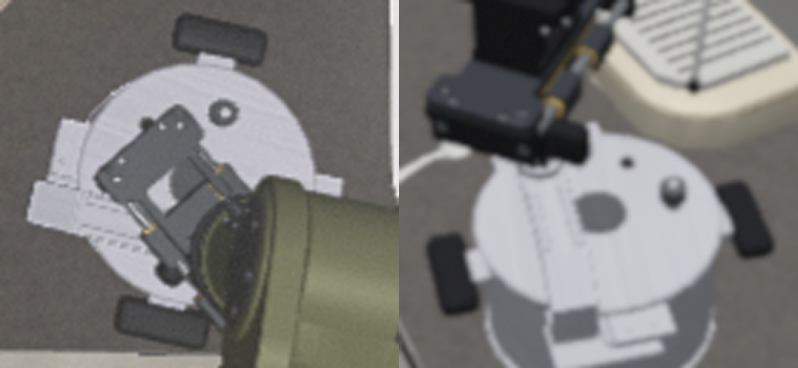

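The view shows the bar over the front part of the shelves. Its +y end is at top-crop (28-35, 180-222), and the near foot's end face is at side-crop (553-600, 310-343). I'll check the offset in the pot frame.

```bash
python3 - <<'E'
from h import *
T=cam('top');S=cam('side')
c=np.array([.474,-.162]);a=np.radians(-11.5); Rm=np.array([[np.cos(a),np.sin(a)],[-np.sin(a),np.cos(a)]])
pf=lambda X:(Rm@(X[:2]-c)*1000).round(1)
zf=.1194
q=lambda x,y:((x-399)/3.07+215,y/3.07+195)
for p in((553,310),(597,307),(555,343),(600,338)): print('side',p,pf(ray(S,*q(*p),zf)),pf(ray(S,*q(*p),zf+.012)))
q2=lambda x,y:(x/3.07+295,y/3.07+200)
for p in((35,180),(28,222)): print('top',p,[pf(ray(T,*q2(*p),zf+h)) for h in(.008,.02)])
# shelf near outer corners as reference in side: shelf top outer front (551,347)-(662,343), lug
for p in((551,347),(558,366),(663,345)): print('shelf',pf(ray(S,*q(*p),.085)))
# predictions
R2=Rm.T
for n,X in(('shelf out front',(-60,-112,85)),('shelf out rear',(24,-112,85)),('lug front top',(-25,-112,103)),('shelf+ out f',(-60,112,85)),('shelf+ out r',(24,112,85))):
    W=np.r_[c+R2@np.array(X[:2])/1000,X[2]/1000]; s=proj(S,W);t=proj(T,W); print(n,'side crop',((s-[215,195])*3.07+[399,0]).round(),'top crop',((t-[295,200])*3.07).round())
g=cv2.cvtColor(T['image'],cv2.COLOR_RGB2GRAY)[250:292,300:328]
m=(cv2.resize(g,None,fx=4,fy=4,interpolation=2)>125).astype(np.uint8); ys,xs=np.nonzero(m)
b=cv2.resize(S['image'][255:325,245:325],None,fx=8,fy=8,interpolation=2); 
cv2.imwrite('pics/ear.png',b[:,:,::-1])
E
```

```text
side (553, 310) [-56.  -90.9] [ -58.2 -101.2]
side (597, 307) [-25.9 -95.7] [ -28.6 -106. ]
side (555, 343) [ -61.4 -119.8] [ -63.5 -129.7]
side (600, 338) [ -30.8 -123.1] [ -33.4 -133. ]
top (35, 180) [array([-26.7, 120.2]), array([-26.7, 121.1])]
top (28, 222) [array([-58.6, 118.8]), array([-58.3, 119.7])]
shelf [-58.8 -94.1]
shelf [ -57.9 -111.8]
shelf [  17.9 -111.8]
shelf out front side crop [555. 367.] top crop [313. 285.]
shelf out rear side crop [671. 344.] top crop [334. 179.]
lug front top side crop [604. 340.] top crop [328. 242.]
shelf+ out f side crop [491. 152.] top crop [ 32. 223.]
shelf+ out r side crop [593. 135.] top crop [ 55. 118.]
```

View pics/ear.png

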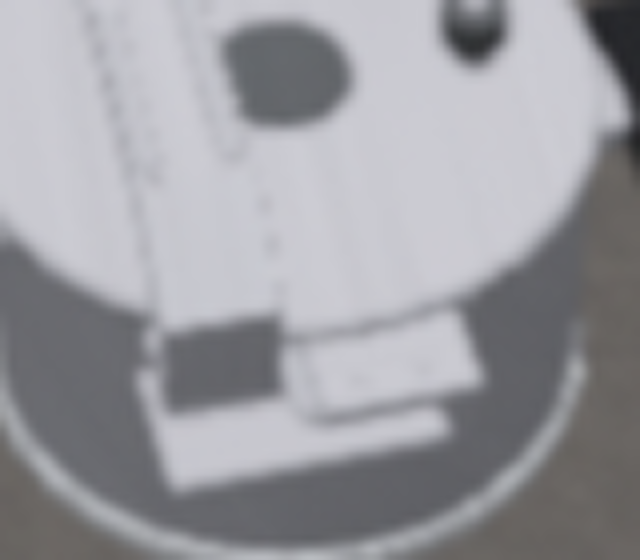

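The near foot hangs over the shelf's open front part, and the bar's end face at (165-283) lies clear of the lug at 290. Estimates put the bar within about 1.5 mm sideways, so I'll shift it 2 mm forward and lower it.

drive_tool(moves=[{"x": 2, "y": -1, "z": 8, "rx": 0, "ry": 0, "rz": 0, "fingers": 1}, {"x": 2, "y": -1, "z": 16, "rx": 0, "ry": 0, "rz": 0, "fingers": 1}, {"x": 2, "y": -1, "z": 24, "rx": 0, "ry": 0, "rz": 0, "fingers": 1}, {"x": 2, "y": -1, "z": 29, "rx": 0, "ry": 0, "rz": 0, "fingers": 1}, {"x": 2, "y": -1, "z": 32, "rx": 0, "ry": 0, "rz": 0, "fingers": 1}, {"x": 2, "y": -1, "z": 32, "rx": 0, "ry": 0, "rz": 0, "fingers": 1}])

```text
time_s: 8.12
tool_pos: [0.4311, -0.1527, 0.1634]
tool_rot: [-180.0, -0.0, 131.0]
force: [-0.9, 0.5, -3.2]
grip_width: 0.0177
grasp_force: 40.0
```

drive_tool(moves=[{"x": 0, "y": 0, "z": 1, "rx": 0, "ry": 0, "rz": 0, "fingers": 1}, {"x": 0, "y": 0, "z": 2, "rx": 0, "ry": 0, "rz": 0, "fingers": 1}, {"x": 0, "y": 0, "z": 2, "rx": 0, "ry": 0, "rz": 0, "fingers": 1}])

```text
time_s: 8.5
tool_pos: [0.4312, -0.1527, 0.1616]
tool_rot: [180.0, -0.0, 131.0]
force: [0.2, -0.3, -4.2]
grip_width: 0.0177
grasp_force: 40.0
```

drive_tool(moves=[{"x": 0, "y": 0, "z": 1, "rx": 0, "ry": 0, "rz": 0, "fingers": 1}, {"x": 0, "y": 0, "z": 1.5, "rx": 0, "ry": 0, "rz": 0, "fingers": 1}, {"x": 0, "y": 0, "z": 1.5, "rx": 0, "ry": 0, "rz": 0, "fingers": 1}])

```text
time_s: 8.88
tool_pos: [0.4316, -0.1528, 0.1606]
tool_rot: [180.0, 0.0, 131.0]
force: [-1.2, -0.0, 1.8]
grip_width: 0.0179
grasp_force: 40.0
```

drive_tool(moves=[{"x": 0, "y": 0, "z": 0.5, "rx": 0, "ry": 0, "rz": 0, "fingers": 1}, {"x": 0, "y": 0, "z": 1, "rx": 0, "ry": 0, "rz": 0, "fingers": 1}, {"x": 0, "y": 0, "z": 1, "rx": 0, "ry": 0, "rz": 0, "fingers": 1}])

```text
time_s: 9.25
tool_pos: [0.4318, -0.1529, 0.1606]
tool_rot: [179.9, 0.0, 131.0]
force: [-3.3, 1.4, 11.0]
grip_width: 0.0178
grasp_force: 40.0
```

The bar is down on both shelves, with contact at about 85 mm. Next I slide it back under the lugs with light downward pressure.

drive_tool(moves=[{"x": 0, "y": 0, "z": -1, "rx": 0, "ry": 0, "rz": 0, "fingers": 1}, {"x": -4, "y": 3, "z": -1, "rx": 0, "ry": 0, "rz": 0, "fingers": 1}, {"x": -8, "y": 6.1, "z": -1, "rx": 0, "ry": 0, "rz": 0, "fingers": 1}, {"x": -12, "y": 9.2, "z": -1, "rx": 0, "ry": 0, "rz": 0, "fingers": 1}, {"x": -12, "y": 9.2, "z": -1, "rx": 0, "ry": 0, "rz": 0, "fingers": 1}])

```text
time_s: 9.88
tool_pos: [0.4448, -0.1564, 0.1607]
tool_rot: [-179.8, -0.1, 131.0]
force: [-8.0, 1.2, 12.3]
grip_width: 0.0179
grasp_force: 39.9
```

drive_tool(moves=[{"x": -4, "y": 3, "z": 0, "rx": 0, "ry": 0, "rz": 0, "fingers": 1}, {"x": -8, "y": 6.1, "z": 0, "rx": 0, "ry": 0, "rz": 0, "fingers": 1}, {"x": -12, "y": 9.2, "z": 0, "rx": 0, "ry": 0, "rz": 0, "fingers": 1}, {"x": -16, "y": 12.3, "z": 0, "rx": 0, "ry": 0, "rz": 0, "fingers": 1}, {"x": -16, "y": 12.3, "z": 0, "rx": 0, "ry": 0, "rz": 0, "fingers": 1}])

```text
time_s: 10.5
tool_pos: [0.465, -0.1602, 0.1607]
tool_rot: [-179.8, -0.1, 131.0]
force: [-6.3, 1.0, 10.8]
grip_width: 0.018
grasp_force: 39.8
```

drive_tool(moves=[{"x": -3, "y": 2.3, "z": -0.4, "rx": 0, "ry": 0, "rz": 0, "fingers": 1}, {"x": -5, "y": 3.8, "z": -0.4, "rx": 0, "ry": 0, "rz": 0, "fingers": 1}, {"x": -7, "y": 5.4, "z": -0.4, "rx": 0, "ry": 0, "rz": 0, "fingers": 1}, {"x": -7, "y": 5.4, "z": -0.4, "rx": 0, "ry": 0, "rz": 0, "fingers": 1}])

```text
time_s: 11.0
tool_pos: [0.4705, -0.1613, 0.1605]
tool_rot: [-179.6, -0.5, 131.0]
force: [-13.4, 2.8, 16.9]
grip_width: 0.0184
grasp_force: 40.6
```

drive_tool(moves=[{"x": -0.8, "y": 0.6, "z": 0, "rx": 0, "ry": 0, "rz": 0, "fingers": 1}, {"x": -1.6, "y": 1.2, "z": 0, "rx": 0, "ry": 0, "rz": 0, "fingers": 1}, {"x": -1.6, "y": 1.2, "z": 0, "rx": 0, "ry": 0, "rz": 0, "fingers": 1}])

```text
time_s: 11.38
tool_pos: [0.4715, -0.1616, 0.1604]
tool_rot: [-179.6, -0.6, 131.0]
force: [-14.8, 3.9, 17.7]
grip_width: 0.0188
grasp_force: 40.7
```

drive_tool(moves=[{"x": -1, "y": 0.8, "z": -0.5, "rx": 0, "ry": 0, "rz": 0, "fingers": 1}, {"x": -2, "y": 1.5, "z": -0.5, "rx": 0, "ry": 0, "rz": 0, "fingers": 1}, {"x": -2, "y": 1.5, "z": -0.5, "rx": 0, "ry": 0, "rz": 0, "fingers": 1}, {"x": -2, "y": 1.5, "z": -0.5, "rx": 0, "ry": 0, "rz": 0, "fingers": 1}])

```text
time_s: 11.88
tool_pos: [0.4726, -0.1619, 0.1603]
tool_rot: [-179.5, -0.7, 131.0]
force: [-18.0, 4.1, 18.7]
grip_width: 0.0191
grasp_force: 40.7
```

```bash
python3 - <<'E'
from h import *
from cell import sensors
o=sensors.get_obs(); print(o['tool_pos'],o['tool_rot'],np.round(o['qpos'],1),o['time_s'],o['wrist_torque'],o['force'],o['grip_width'],o['grasp_force'])
E
```

```text
[ 0.47258897 -0.16193211  0.16030618] [-179.4630228    -0.71544782  130.99299702] [-33.1   3.7  51.1 110.2  -3.   68.4  60.2] 11.875 [ 0.35441295  4.88086246 -0.08207441] [-17.99274612   4.12146739  18.6569673 ] 0.019089987042385667 40.68350914400071
```

Resistance is rising and the hand is tipping on the stops. I'll unload the push, open, back off and look for the bar numerically, turning the wrist back half a turn on the way for tightening range.

drive_tool(moves=[{"x": 2, "y": -1.5, "z": 0, "rx": 0, "ry": 0, "rz": 0, "fingers": 1}, {"x": 3, "y": -2.3, "z": 0, "rx": 0, "ry": 0, "rz": 0, "fingers": 1}, {"x": 3, "y": -2.3, "z": 0, "rx": 0, "ry": 0, "rz": 0, "fingers": 1}])

```text
time_s: 12.25
tool_pos: [0.4712, -0.1616, 0.1605]
tool_rot: [-179.6, -0.4, 131.0]
force: [-11.0, 2.3, 10.8]
grip_width: 0.0186
grasp_force: 40.1
```

drive_tool(moves=[{"x": 0, "y": 0, "z": 0, "rx": 0, "ry": 0, "rz": 0, "fingers": -0.2}, {"x": 0, "y": 0, "z": 0, "rx": 0, "ry": 0, "rz": 0, "fingers": -0.2}, {"x": 0, "y": 0, "z": 0, "rx": 0, "ry": 0, "rz": 0, "fingers": -0.2}, {"x": 0, "y": 0, "z": 0, "rx": 0, "ry": 0, "rz": 0, "fingers": -0.2}, {"x": 0, "y": 0, "z": 0, "rx": 0, "ry": 0, "rz": 0, "fingers": -0.2}])

```text
time_s: 12.88
tool_pos: [0.4755, -0.1616, 0.1611]
tool_rot: [180.0, 0.0, 131.0]
force: [0.1, -0.1, 0.3]
grip_width: 0.0511
grasp_force: 0.0
```

```bash
python3 - <<'E'
from h import *
from cell import sensors
o=sensors.get_obs(); print(o['tool_pos'],o['tool_rot'],np.round(o['qpos'],1),o['time_s'],o['wrist_torque'],o['force'],o['grip_width'],o['grasp_force'])
E
```

```text
[ 0.47554464 -0.16158743  0.16108449] [1.79968278e+02 3.24995897e-02 1.31038739e+02] [-33.3   3.   51.  110.5  -2.5  67.6  59.7] 12.875 [-0.01638119  0.00924998 -0.02913472] [ 0.14388918 -0.06708143  0.25829645] 0.0511254858986857 0.0
```

drive_tool(moves=[{"x": 0, "y": 0, "z": -15, "rx": 0, "ry": 0, "rz": 0, "fingers": -0.4}, {"x": 0, "y": 0, "z": -45, "rx": 0, "ry": 0, "rz": 0, "fingers": -1}, {"x": 0, "y": 0, "z": -80, "rx": 0, "ry": 0, "rz": -0.15, "fingers": -1}, {"x": 30, "y": 18, "z": -80, "rx": 0, "ry": 0, "rz": -0.33, "fingers": -1}, {"x": 65, "y": 38, "z": -80, "rx": 0, "ry": 0, "rz": -0.5, "fingers": -1}, {"x": 100, "y": 58, "z": -80, "rx": 0, "ry": 0, "rz": -0.67, "fingers": -1}, {"x": 135, "y": 78, "z": -80, "rx": 0, "ry": 0, "rz": -0.84, "fingers": -1}, {"x": 159, "y": 92, "z": -80, "rx": 0, "ry": 0, "rz": -1.0, "fingers": -1}, {"x": 159, "y": 92, "z": -80, "rx": 0, "ry": 0, "rz": -1.17, "fingers": -1}, {"x": 159, "y": 92, "z": -80, "rx": 0, "ry": 0, "rz": -1.33, "fingers": -1}, {"x": 159, "y": 92, "z": -80, "rx": 0, "ry": 0, "rz": -1.5, "fingers": -1}, {"x": 159, "y": 92, "z": -80, "rx": 0, "ry": 0, "rz": -1.57, "fingers": -1}])

```text
time_s: 14.38
tool_pos: [0.4406, 0.0186, 0.2421]
tool_rot: [-180.0, 0.1, -138.9]
force: [0.0, -1.4, 0.6]
grip_width: 0.0869
grasp_force: 0.0
```

```bash
python3 - <<'E'
from h import *
from cell import sensors
o=sensors.get_obs(); print(o['tool_pos'],o['tool_rot'],np.round(o['qpos'],1),o['time_s'])
T=cam('top');S=cam('side'); np.savez('home.npz',T=T['image'],S=S['image'])
c=np.array([.474,-.162]);a=np.radians(-11.5); Rm=np.array([[np.cos(a),np.sin(a)],[-np.sin(a),np.cos(a)]])
pf=lambda X:(Rm@(np.array(X)[:2]-c)*1000).round(1)
for th in(60,80):
  for r in dark(T,(335,235,385,285),th,20): X=ray(T,*r[1],.1835); print('dark',th,r[0].__round__(),r[1],r[2],r[3],X,pf(X))
print('expected knob px',proj(T,[.474,-.162,.1835]),proj(S,[.474,-.162,.1835]))
for r in dark(S,(245,215,330,275),60,20): print('side',r[0],r[1],r[2],r[3])
g=cv2.cvtColor(T['image'],cv2.COLOR_RGB2GRAY); print(g[240:284:3,335:385:3])
E
```

```text
[0.44060877 0.01856974 0.24213769] [-1.79976835e+02  1.01443775e-01 -1.38863969e+02] [-51.8 -12.6  40.5 111.2   8.3  78.5 117.5] 14.375
dark 80 220 [360.23620796 266.29051399] [ 8.85234451 34.27898026] 49.76364517211914 [ 0.45765006 -0.15412482  0.1835    ] [-17.6   4.5]
expected knob px [363.80255694 258.91540247] [280.14569155 241.01779211]
side 139.09375 [326.04589844 264.28377533] [21.24531746 10.07556915] 73.21735382080078
side 323.1875 [271.19610214 248.09632874] [33.78732681 11.87704754] 16.699243545532227
[[188 186  80  68 185 184 188 186 190 190 107  98 181 191 191 191 187]
 [187 186 184 179 185 186 186 187 188 190 193 191 189 190 192 189 189]
 [183 185 189 187 185 189 185 186 187 188 189 191 191 190 191 189 191]
 [183 184 185 184 188 192 186 192 188 189 191 190 190 190 192 191 191]
 [186 187 188 185 185 184 149  93  94  98 159 191 193 192 193 189 190]
 [190 161 169 184 187 186  97  98  97  97  96  78  62 119 189 190 191]
 [174 181 168 186 186 166 159 102  94  94  60  67  74  67 193 191 187]
 [182 187 187 189 186 186 153 185 167  63  72  77  73 117 185 187 191]
 [150 182 184 185 189 190 189 139  60  91  72  72 138 169 160 190 186]
 [171 174 189 183 169 184 118  61 129 194  93 178 186 170 185 187 182]
 [191 192 186 172 189  88  63  79  75  86 178 190 194 192 194 191 187]
 [189 186 186 192  74  66  75  71  74 149 189 175 164 187 188 190 193]
 [184 188 194 190  60  75  68  97 193 190 188 162 172 188 189 174 161]
 [189 187 183 188 159  63 118 191 186 189 187 187 191 187 184 174 156]
 [193 191 188 189 186 187 186 187 189 189 188 188 188 189 191 189 190]]
```

```bash
python3 - <<'E'
from h import *
T=cam('top');S=cam('side')
c=np.array([.474,-.162]);a=np.radians(-11.5); Rm=np.array([[np.cos(a),np.sin(a)],[-np.sin(a),np.cos(a)]])
pf=lambda X:(Rm@(np.array(X)[:2]-c)*1000).round(1)
X=tri(T,(360.24,266.29),S,(270.6,243.3)); print('knob',X,pf(X))
def sil(c,roi,th,eps):
    x0,y0,x1,y1=roi; g=cv2.resize(cv2.cvtColor(c['image'],cv2.COLOR_RGB2GRAY)[y0:y1,x0:x1],None,fx=4,fy=4,interpolation=2)
    cs,_=cv2.findContours((g>th).astype(np.uint8),0,1); k=max(cs,key=cv2.contourArea)
    return (cv2.approxPolyDP(k,eps,True)[:,0]-1.5)/4+[x0,y0]
for p in sil(T,(298,215,422,312),130,4):
    if not 318<p[0]<396: print('top',p,'z85',pf(ray(T,*p,.085)),'z95',pf(ray(T,*p,.095)),'z103',pf(ray(T,*p,.103)))
for p in sil(S,(236,230,330,325),140,4):
    print('side',p,'z85',pf(ray(S,*p,.085)),'z93',pf(ray(S,*p,.093)))
E
```

```text
knob [ 0.45605427 -0.1545299   0.17783369] [-19.1   3.7]
top [397.125 292.625] z85 [ -59.5 -112.4] z95 [ -59.2 -109.8] z103 [ -59.  -107.7]
top [399.375 284.375] z85 [ -39.1 -113.8] z95 [ -39.  -111.2] z103 [ -38.9 -109.2]
top [406.125 284.875] z85 [ -36.8 -129.9] z95 [ -36.7 -127.2] z103 [ -36.6 -125.1]
top [408.875 274.125] z85 [ -10.3 -131.4] z95 [ -10.4 -128.7] z103 [ -10.5 -126.5]
top [408.375 272.375] z85 [  -6.5 -129.4] z95 [  -6.6 -126.7] z103 [  -6.7 -124.6]
top [403.875 270.875] z85 [  -5.3 -118.1] z95 [  -5.4 -115.5] z103 [  -5.5 -113.4]
top [406.125 257.875] z85 [  26.4 -117.4] z95 [  26.  -114.7] z103 [  25.7 -112.6]
top [397.125 255.375] z85 [ 27.6 -94.9] z95 [ 27.2 -92.5] z103 [ 26.9 -90.5]
side [255.875 229.625] z85 [-22.2 159.3] z93 [-23.9 150.4]
side [258.625 236.125] z85 [-20.8 133.8] z93 [-22.5 125.1]
side [268.625 239.625] z85 [  0.4 115.1] z93 [ -1.6 106.6]
side [270.375 243.875] z85 [ 0.9 99.1] z93 [-1.  90.8]
side [276.625 241.875] z85 [ 17.5 102.3] z93 [15.4 94. ]
side [290.875 246.875] z85 [46.8 76.4] z93 [44.4 68.3]
side [286.125 258.375] z85 [25.4 40.9] z9
[... 1986 characters left out ...]
4.9]
side [301.125 292.625] z85 [ 29.9 -71.4] z93 [ 27.7 -78.2]
side [311.625 285.375] z85 [ 58.8 -56.4] z93 [ 56.3 -63.4]
side [315.625 280.875] z85 [ 71.6 -45.6] z93 [ 69.  -52.6]
side [319.625 271.625] z85 [ 89.2 -20.1] z93 [ 86.5 -27.4]
side [322.875 269.625] z85 [ 98.5 -15.9] z93 [ 95.7 -23.2]
side [316.375 255.125] z85 [98.3 33.7] z93 [95.5 26. ]
side [310.625 248.375] z85 [91.8 59.5] z93 [89.  51.5]
side [299.375 241.375] z85 [72.3 90.3] z93 [69.7 82. ]
side [281.625 237.875] z85 [ 33.1 113.4] z93 [ 30.9 104.9]
side [278.625 234.375] z85 [ 29.1 127.8] z93 [ 26.9 119.2]
side [273.125 234.875] z85 [ 15.3 129.4] z93 [ 13.3 120.8]
side [270.625 229.625] z85 [ 13.9 150.1] z93 [ 11.9 141.3]
```

The bar's knob is at about x = -19 mm in the pot frame, so it jammed part-way: pressing down while pushing high up cocked it in the slot, and the pads slid along the paddle. The next try is a firmer grip with the weight carried, and the bar floated about 1 mm up while sliding.

```bash
python3 - <<'E'
from h import *
to((.457,-.1555,.242,131),(.457,-.1555,.160,131))
E
```

```text
to (0.457, -0.1555, 0.242, 131) [ 101.5 -142.5   -0.4] [1.000e-03 1.000e-03 1.569e+00]
to (0.457, -0.1555, 0.16, 131) [ 101.6 -142.5   81.6] [1.000e-03 1.000e-03 1.569e+00]
```

drive_tool(moves=[{"x": 10, "y": -14, "z": 0, "rx": 0, "ry": 0, "rz": 0.17, "fingers": -1}, {"x": 22, "y": -32, "z": 0, "rx": 0, "ry": 0, "rz": 0.34, "fingers": -1}, {"x": 35, "y": -50, "z": 0, "rx": 0, "ry": 0, "rz": 0.51, "fingers": -1}, {"x": 48, "y": -68, "z": 0, "rx": 0, "ry": 0, "rz": 0.68, "fingers": -1}, {"x": 61, "y": -86, "z": 0, "rx": 0, "ry": 0, "rz": 0.85, "fingers": -1}, {"x": 74, "y": -104, "z": 0, "rx": 0, "ry": 0, "rz": 1.02, "fingers": -1}, {"x": 87, "y": -122, "z": 0, "rx": 0, "ry": 0, "rz": 1.19, "fingers": -1}, {"x": 101.5, "y": -142.5, "z": 0, "rx": 0, "ry": 0, "rz": 1.36, "fingers": -1}, {"x": 101.5, "y": -142.5, "z": 10, "rx": 0, "ry": 0, "rz": 1.5, "fingers": -1}, {"x": 101.5, "y": -142.5, "z": 30, "rx": 0, "ry": 0, "rz": 1.569, "fingers": -1}, {"x": 101.5, "y": -142.5, "z": 50, "rx": 0, "ry": 0, "rz": 1.569, "fingers": -1}, {"x": 101.5, "y": -142.5, "z": 68, "rx": 0, "ry": 0, "rz": 1.569, "fingers": -1}, {"x": 101.5, "y": -142.5, "z": 80, "rx": 0, "ry": 0, "rz": 1.569, "fingers": -1}, {"x": 101.5, "y": -142.5, "z": 81.5, "rx": 0, "ry": 0, "rz": 1.569, "fingers": -1}, {"x": 101.5, "y": -142.5, "z": 81.5, "rx": 0, "ry": 0, "rz": 1.569, "fingers": -1}])

```text
time_s: 16.45
tool_pos: [0.4574, -0.1556, 0.16]
tool_rot: [180.0, 0.0, 131.1]
force: [0.1, 0.5, 0.4]
grip_width: 0.0872
grasp_force: 0.0
```

drive_tool(moves=[{"x": 0, "y": 0, "z": 0, "rx": 0, "ry": 0, "rz": 0, "fingers": 1}, {"x": 0, "y": 0, "z": 0, "rx": 0, "ry": 0, "rz": 0, "fingers": 1}, {"x": 0, "y": 0, "z": 0, "rx": 0, "ry": 0, "rz": 0, "fingers": 1}, {"x": 0, "y": 0, "z": 0, "rx": 0, "ry": 0, "rz": 0, "fingers": 1}, {"x": 0, "y": 0, "z": 0, "rx": 0, "ry": 0, "rz": 0, "fingers": 1}, {"x": 0, "y": 0, "z": 0, "rx": 0, "ry": 0, "rz": 0, "fingers": 1}, {"x": 0, "y": 0, "z": 0, "rx": 0, "ry": 0, "rz": 0, "fingers": 1}, {"x": 0, "y": 0, "z": 0, "rx": 0, "ry": 0, "rz": 0, "fingers": 1}, {"x": 0, "y": 0, "z": 0, "rx": 0, "ry": 0, "rz": 0, "fingers": 1}], force=60)

```text
time_s: 17.58
tool_pos: [0.4569, -0.1556, 0.1595]
tool_rot: [-180.0, -0.0, 131.1]
force: [-0.9, -0.7, 0.7]
grip_width: 0.0178
grasp_force: 60.0
```

drive_tool(moves=[{"x": 0, "y": 0, "z": -0.5, "rx": 0, "ry": 0, "rz": 0, "fingers": 1}, {"x": 0, "y": 0, "z": -0.5, "rx": 0, "ry": 0, "rz": 0, "fingers": 1}])

```text
time_s: 17.82
tool_pos: [0.4566, -0.1556, 0.1595]
tool_rot: [-180.0, -0.0, 131.1]
force: [0.6, -1.0, -2.8]
grip_width: 0.0179
grasp_force: 60.0
```

drive_tool(moves=[{"x": 0, "y": 0, "z": -0.7, "rx": 0, "ry": 0, "rz": -0.015, "fingers": 1}, {"x": 0, "y": 0, "z": -0.7, "rx": 0, "ry": 0, "rz": -0.03, "fingers": 1}, {"x": 0, "y": 0, "z": -0.7, "rx": 0, "ry": 0, "rz": -0.03, "fingers": 1}])

```text
time_s: 18.2
tool_pos: [0.4568, -0.1555, 0.1605]
tool_rot: [-180.0, -0.0, 132.8]
force: [-0.0, -2.4, -4.7]
grip_width: 0.0178
grasp_force: 60.0
```

```bash
python3 - <<'E'
from h import *
from cell import sensors
o=sensors.get_obs(); print(o['tool_pos'],o['tool_rot'],np.round(o['qpos'],1),o['time_s'],o['wrist_torque'],o['force'],o['grip_width'],o['grasp_force'])
E
```

```text
[ 0.45681455 -0.15553103  0.16046049] [-1.79982319e+02 -1.09805868e-02  1.32811693e+02] [-33.6  -0.7  49.5 112.9   0.6  67.6  58.5] 18.2 [-0.28154409  0.11708996 -0.05066662] [-0.04504536 -2.44854847 -4.7303562 ] 0.01781071587951629 59.99824714846909
```

drive_tool(moves=[{"x": -1.2, "y": -1.6, "z": 0, "rx": 0, "ry": 0, "rz": 0, "fingers": 1}, {"x": -1.2, "y": -1.6, "z": 0, "rx": 0, "ry": 0, "rz": 0, "fingers": 1}])

```text
time_s: 18.45
tool_pos: [0.4568, -0.1574, 0.1607]
tool_rot: [180.0, 0.0, 132.8]
force: [-0.2, -0.4, -4.7]
grip_width: 0.018
grasp_force: 60.0
```

drive_tool(moves=[{"x": -2.4, "y": 1.8, "z": 0, "rx": 0, "ry": 0, "rz": 0, "fingers": 1}, {"x": -4.9, "y": 3.5, "z": 0, "rx": 0, "ry": 0, "rz": 0, "fingers": 1}, {"x": -4.9, "y": 3.5, "z": 0, "rx": 0, "ry": 0, "rz": 0, "fingers": 1}])

```text
time_s: 18.82
tool_pos: [0.4629, -0.1587, 0.1607]
tool_rot: [-180.0, 0.0, 132.8]
force: [0.4, -0.3, -3.6]
grip_width: 0.0177
grasp_force: 60.0
```

Free now. I'll continue toward the stop.

drive_tool(moves=[{"x": -2.4, "y": 1.8, "z": 0, "rx": 0, "ry": 0, "rz": 0, "fingers": 1}, {"x": -4.9, "y": 3.5, "z": 0, "rx": 0, "ry": 0, "rz": 0, "fingers": 1}, {"x": -4.9, "y": 3.5, "z": 0, "rx": 0, "ry": 0, "rz": 0, "fingers": 1}])

```text
time_s: 19.2
tool_pos: [0.4687, -0.16, 0.1607]
tool_rot: [-180.0, 0.0, 132.8]
force: [-0.2, 0.7, -3.8]
grip_width: 0.0176
grasp_force: 60.0
```

drive_tool(moves=[{"x": -1.6, "y": 1.2, "z": 0, "rx": 0, "ry": 0, "rz": 0, "fingers": 1}, {"x": -3.2, "y": 2.3, "z": 0, "rx": 0, "ry": 0, "rz": 0, "fingers": 1}, {"x": -3.2, "y": 2.3, "z": 0, "rx": 0, "ry": 0, "rz": 0, "fingers": 1}])

```text
time_s: 19.58
tool_pos: [0.4725, -0.1607, 0.1607]
tool_rot: [-180.0, 0.0, 132.8]
force: [0.6, -0.1, -4.4]
grip_width: 0.0178
grasp_force: 60.0
```

drive_tool(moves=[{"x": -1.6, "y": 1.2, "z": 0, "rx": 0, "ry": 0, "rz": 0, "fingers": 1}, {"x": -2.4, "y": 1.8, "z": 0, "rx": 0, "ry": 0, "rz": 0, "fingers": 1}, {"x": -2.4, "y": 1.8, "z": 0, "rx": 0, "ry": 0, "rz": 0, "fingers": 1}])

```text
time_s: 19.95
tool_pos: [0.4747, -0.1612, 0.1605]
tool_rot: [-179.9, -0.1, 132.8]
force: [-2.0, -0.7, -3.2]
grip_width: 0.0176
grasp_force: 60.0
```

drive_tool(moves=[{"x": -1.2, "y": 0.9, "z": 0, "rx": 0, "ry": 0, "rz": 0, "fingers": 1}, {"x": -2.0, "y": 1.5, "z": 0, "rx": 0, "ry": 0, "rz": 0, "fingers": 1}, {"x": -2.0, "y": 1.5, "z": 0, "rx": 0, "ry": 0, "rz": 0, "fingers": 1}])

```text
time_s: 20.32
tool_pos: [0.4756, -0.1613, 0.16]
tool_rot: [-179.8, -0.2, 132.8]
force: [-7.1, 1.4, -0.5]
grip_width: 0.0175
grasp_force: 60.0
```

```bash
python3 - <<'E'
from h import *
from cell import sensors
o=sensors.get_obs(); print(o['tool_pos'],o['tool_rot'],np.round(o['qpos'],1),o['time_s'],o['wrist_torque'],o['force'],o['grip_width'],o['grasp_force'])
E
```

```text
[ 0.47562951 -0.16129     0.16001575] [-179.83310785   -0.24985412  132.80702447] [-32.6   3.5  50.4 110.3  -2.9  67.8  61.7] 20.325 [0.22533955 1.76187899 0.22639204] [-7.05621429  1.39412846 -0.52192242] 0.01745287063018313 59.99977849423885
```

The stop is reached at pot x of about 0 to +1 mm. I'll press once more, then rest the bar down.

drive_tool(moves=[{"x": -1.0, "y": 0.7, "z": 0.3, "rx": 0, "ry": 0, "rz": 0, "fingers": 1}, {"x": -1.0, "y": 0.7, "z": 0.3, "rx": 0, "ry": 0, "rz": 0, "fingers": 1}, {"x": 0.8, "y": -0.6, "z": 0.3, "rx": 0, "ry": 0, "rz": 0, "fingers": 1}, {"x": 0.8, "y": -0.6, "z": 0.5, "rx": 0, "ry": 0, "rz": 0, "fingers": 1}, {"x": 0.8, "y": -0.6, "z": 0.5, "rx": 0, "ry": 0, "rz": 0, "fingers": 1}])

```text
time_s: 20.95
tool_pos: [0.4754, -0.1612, 0.1598]
tool_rot: [-179.9, -0.2, 132.8]
force: [-5.3, 0.7, -1.9]
grip_width: 0.0174
grasp_force: 60.0
```

drive_tool(moves=[{"x": 0, "y": 0, "z": 0, "rx": 0, "ry": 0, "rz": 0.12, "fingers": 1}, {"x": 0, "y": 0, "z": 0, "rx": 0, "ry": 0, "rz": 0.24, "fingers": 1}, {"x": 0, "y": 0, "z": 0, "rx": 0, "ry": 0, "rz": 0.24, "fingers": 1}])

```text
time_s: 21.32
tool_pos: [0.4755, -0.1611, 0.1598]
tool_rot: [-179.9, -0.1, 119.0]
force: [-5.4, 1.5, -0.6]
grip_width: 0.0173
grasp_force: 60.0
```

```bash
cat > st.py <<'E'
from cell import sensors
import numpy as np
o=sensors.get_obs(); print(np.round(o['tool_pos'],4),np.round(o['tool_rot'],2),'j7',round(o['qpos'][6],1),o['time_s'],'tq',np.round(o['wrist_torque'],3),'F',np.round(o['force'],2),round(o['grip_width'],4),o['grasp_force'])
E
python3 st.py
```

```text
[ 0.4755 -0.1611  0.1598] [-1.7988e+02 -1.4000e-01  1.1897e+02] j7 47.8 21.325 tq [ 0.213  1.698 -0.166] F [-5.41  1.52 -0.62] 0.0173 60.00017428770661
```

drive_tool(moves=[{"x": 0, "y": 0, "z": 0, "rx": 0, "ry": 0, "rz": 0.15, "fingers": 1}, {"x": 0, "y": 0, "z": 0, "rx": 0, "ry": 0, "rz": 0.3, "fingers": 1}, {"x": 0, "y": 0, "z": 0, "rx": 0, "ry": 0, "rz": 0.4, "fingers": 1}])

```text
time_s: 21.7
tool_pos: [0.4756, -0.161, 0.1597]
tool_rot: [-179.8, -0.1, 95.9]
force: [-6.1, 0.5, -2.7]
grip_width: 0.0173
grasp_force: 60.0
```

```bash
python3 st.py
```

```text
[ 0.4756 -0.161   0.1597] [-1.7984e+02 -7.0000e-02  9.5950e+01] j7 24.9 21.7 tq [0.178 1.577 0.276] F [-6.05  0.52 -2.72] 0.0173 59.99737434089184
```

drive_tool(moves=[{"x": 0, "y": 0, "z": 0, "rx": 0, "ry": 0, "rz": 0.1, "fingers": 1}, {"x": 0, "y": 0, "z": 0, "rx": 0, "ry": 0, "rz": 0.2, "fingers": 1}])

```text
time_s: 21.95
tool_pos: [0.4757, -0.161, 0.1597]
tool_rot: [-179.8, -0.0, 84.5]
force: [-6.3, 1.8, -2.5]
grip_width: 0.0172
grasp_force: 60.0
```

drive_tool(moves=[{"x": 0, "y": 0, "z": 0, "rx": 0, "ry": 0, "rz": 0.1, "fingers": 1}, {"x": 0, "y": 0, "z": 0, "rx": 0, "ry": 0, "rz": 0.2, "fingers": 1}])

```text
time_s: 22.2
tool_pos: [0.4757, -0.161, 0.1598]
tool_rot: [-179.8, -0.0, 73.1]
force: [-4.5, 1.4, -0.1]
grip_width: 0.0176
grasp_force: 60.0
```

drive_tool(moves=[{"x": 0, "y": 0, "z": 0, "rx": 0, "ry": 0, "rz": 0.1, "fingers": 1}, {"x": 0, "y": 0, "z": 0, "rx": 0, "ry": 0, "rz": 0.2, "fingers": 1}])

```text
time_s: 22.45
tool_pos: [0.4759, -0.1611, 0.1603]
tool_rot: [-179.9, 0.0, 61.6]
force: [-6.0, 1.5, 1.2]
grip_width: 0.0179
grasp_force: 60.0
```

```bash
python3 st.py
```

```text
[ 0.4759 -0.1611  0.1603] [-1.7986e+02  1.0000e-02  6.1600e+01] j7 -9.3 22.45 tq [0.255 1.78  0.31 ] F [-6.    1.5   1.21] 0.0179 59.99847155995667
```

The foot met the lid near yaw 73° and the bar is rising. I'll follow it upward at 0.5 mm per 0.2 rad.

drive_tool(moves=[{"x": 0, "y": 0, "z": -0.25, "rx": 0, "ry": 0, "rz": 0.1, "fingers": 1}, {"x": 0, "y": 0, "z": -0.5, "rx": 0, "ry": 0, "rz": 0.2, "fingers": 1}])

```text
time_s: 22.7
tool_pos: [0.476, -0.1611, 0.1608]
tool_rot: [-179.9, 0.0, 50.1]
force: [-5.2, 0.7, 1.0]
grip_width: 0.0177
grasp_force: 60.0
```

drive_tool(moves=[{"x": 0, "y": 0, "z": -0.25, "rx": 0, "ry": 0, "rz": 0.1, "fingers": 1}, {"x": 0, "y": 0, "z": -0.5, "rx": 0, "ry": 0, "rz": 0.2, "fingers": 1}])

```text
time_s: 22.95
tool_pos: [0.4761, -0.1612, 0.1613]
tool_rot: [-179.9, 0.1, 38.7]
force: [-4.7, 0.9, -1.2]
grip_width: 0.0175
grasp_force: 60.0
```

```bash
python3 st.py
```

```text
[ 0.4761 -0.1612  0.1613] [-1.799e+02  5.000e-02  3.868e+01] j7 -32.2 22.95 tq [0.173 1.609 0.312] F [-4.66  0.89 -1.22] 0.0175 59.99742248095572
```

drive_tool(moves=[{"x": 0, "y": 0, "z": -0.25, "rx": 0, "ry": 0, "rz": 0.1, "fingers": 1}, {"x": 0, "y": 0, "z": -0.25, "rx": 0, "ry": 0, "rz": 0.1, "fingers": 1}])

```text
time_s: 23.2
tool_pos: [0.476, -0.1612, 0.1614]
tool_rot: [-179.9, 0.1, 33.0]
force: [-5.6, 1.5, -1.1]
grip_width: 0.0178
grasp_force: 60.0
```

```bash
python3 st.py
```

```text
[ 0.476  -0.1612  0.1614] [-1.799e+02  6.000e-02  3.305e+01] j7 -37.8 23.2 tq [ 0.236  1.569 -0.054] F [-5.57  1.53 -1.11] 0.0178 60.00018881633878
```

drive_tool(moves=[{"x": 0, "y": 0, "z": -0.25, "rx": 0, "ry": 0, "rz": 0.1, "fingers": 1}, {"x": 0, "y": 0, "z": -0.25, "rx": 0, "ry": 0, "rz": 0.1, "fingers": 1}])

```text
time_s: 23.45
tool_pos: [0.476, -0.1613, 0.1615]
tool_rot: [-179.9, 0.1, 27.4]
force: [-4.9, 1.0, -1.4]
grip_width: 0.0174
grasp_force: 60.0
```

```bash
python3 st.py
```

```text
[ 0.476  -0.1613  0.1615] [-1.7992e+02  8.0000e-02  2.7390e+01] j7 -43.4 23.45 tq [ 0.125  1.56  -0.069] F [-4.91  0.98 -1.44] 0.0174 59.99975594691932
```

drive_tool(moves=[{"x": 0, "y": 0, "z": 0, "rx": 0, "ry": 0, "rz": 0.1, "fingers": 1}, {"x": 0, "y": 0, "z": 0, "rx": 0, "ry": 0, "rz": 0.1, "fingers": 1}])

```text
time_s: 23.7
tool_pos: [0.4759, -0.1613, 0.1615]
tool_rot: [-179.9, 0.1, 21.7]
force: [-6.5, 0.7, -1.8]
grip_width: 0.0176
grasp_force: 60.0
```

```bash
python3 st.py
```

```text
[ 0.4759 -0.1613  0.1615] [-1.7993e+02  9.0000e-02  2.1680e+01] j7 -49.1 23.7 tq [0.1   1.495 0.076] F [-6.5   0.65 -1.77] 0.0176 59.99971294775605
```

drive_tool(moves=[{"x": 0, "y": 0, "z": 0, "rx": 0, "ry": 0, "rz": 0.05, "fingers": 1}, {"x": 0, "y": 0, "z": 0, "rx": 0, "ry": 0, "rz": 0.12, "fingers": 1}])

```text
time_s: 23.95
tool_pos: [0.4759, -0.1614, 0.1615]
tool_rot: [-179.9, 0.1, 14.8]
force: [-5.1, 1.2, -2.0]
grip_width: 0.0176
grasp_force: 60.0
```

```bash
python3 st.py
```

```text
[ 0.4759 -0.1614  0.1615] [-1.7995e+02  1.1000e-01  1.4770e+01] j7 -56.0 23.95 tq [0.085 1.641 0.429] F [-5.08  1.18 -2.04] 0.0176 59.998073279857635
```

drive_tool(moves=[{"x": 0, "y": 0, "z": 0, "rx": 0, "ry": 0, "rz": 0.1, "fingers": 1}])

```text
time_s: 24.08
tool_pos: [0.4759, -0.1615, 0.1615]
tool_rot: [-180.0, 0.1, 9.0]
force: [-5.6, -0.2, -1.8]
grip_width: 0.0177
grasp_force: 60.0
```

```bash
python3 st.py
```

```text
[ 0.4759 -0.1615  0.1615] [-1.7997e+02  1.1000e-01  8.9900e+00] j7 -61.7 24.075 tq [0.011 1.553 0.531] F [-5.58 -0.17 -1.76] 0.0177 59.9971242249012
```

drive_tool(moves=[{"x": 0, "y": 0, "z": 0, "rx": 0, "ry": 0, "rz": 0.06, "fingers": 1}])

```text
time_s: 24.2
tool_pos: [0.4759, -0.1614, 0.1615]
tool_rot: [-180.0, 0.1, 5.6]
force: [-5.9, 0.6, -1.3]
grip_width: 0.0176
grasp_force: 60.0
```

```bash
python3 st.py
```

```text
[ 0.4759 -0.1614  0.1615] [-1.7998e+02  1.2000e-01  5.6100e+00] j7 -65.1 24.2 tq [0.018 1.595 0.549] F [-5.93  0.6  -1.34] 0.0176 59.99866093508899
```

drive_tool(moves=[{"x": 0, "y": 0, "z": 0, "rx": 0, "ry": 0, "rz": 0.06, "fingers": 1}])

```text
time_s: 24.32
tool_pos: [0.4759, -0.1615, 0.1615]
tool_rot: [-180.0, 0.1, 2.2]
force: [-5.9, 0.9, -0.4]
grip_width: 0.0176
grasp_force: 60.0
```

```bash
python3 st.py
```

```text
[ 0.4759 -0.1615  0.1615] [-1.7999e+02  1.2000e-01  2.1900e+00] j7 -68.5 24.325 tq [0.068 1.616 0.577] F [-5.88  0.9  -0.36] 0.0176 59.9985845759511
```

drive_tool(moves=[{"x": 0, "y": 0, "z": 0, "rx": 0, "ry": 0, "rz": 0.06, "fingers": 1}])

```text
time_s: 24.45
tool_pos: [0.4759, -0.1616, 0.1615]
tool_rot: [180.0, 0.1, -1.2]
force: [-6.1, 0.6, -0.2]
grip_width: 0.0176
grasp_force: 60.0
```

```bash
python3 st.py
```

```text
[ 0.4759 -0.1616  0.1615] [ 1.80e+02  1.20e-01 -1.25e+00] j7 -71.9 24.45 tq [0.043 1.669 0.519] F [-6.06  0.56 -0.18] 0.0176 59.99864590354264
```

Torque while turning averages about 0.54 N·m, or roughly 95 N. Counting angle from the top-out near yaw 35° gives about 65 N. Both are inside the 50 to 130 N band, so I'll release straight up.

drive_tool(moves=[{"x": 0, "y": 0, "z": 0, "rx": 0, "ry": 0, "rz": 0, "fingers": 1}, {"x": 0, "y": 0, "z": 0, "rx": 0, "ry": 0, "rz": 0, "fingers": -0.4}, {"x": 0, "y": 0, "z": 0, "rx": 0, "ry": 0, "rz": 0, "fingers": -0.4}, {"x": 0, "y": 0, "z": 0, "rx": 0, "ry": 0, "rz": 0, "fingers": -0.4}, {"x": 0, "y": 0, "z": 0, "rx": 0, "ry": 0, "rz": 0, "fingers": -0.4}, {"x": 0, "y": 0, "z": 0, "rx": 0, "ry": 0, "rz": 0, "fingers": -0.4}, {"x": 0, "y": 0, "z": -10, "rx": 0, "ry": 0, "rz": 0, "fingers": -0.4}, {"x": 0, "y": 0, "z": -30, "rx": 0, "ry": 0, "rz": 0, "fingers": -0.4}, {"x": 0, "y": 0, "z": -60, "rx": 0, "ry": 0, "rz": 0, "fingers": -0.4}, {"x": 0, "y": 0, "z": -90, "rx": 0, "ry": 0, "rz": 0, "fingers": -0.4}, {"x": 0, "y": 60, "z": -90, "rx": 0, "ry": 0, "rz": 0, "fingers": -0.4}])

```text
time_s: 25.82
tool_pos: [0.4789, -0.2175, 0.2544]
tool_rot: [-179.8, -0.4, -0.6]
force: [0.7, -1.1, -1.5]
grip_width: 0.0609
grasp_force: 0.0
```

```bash
python3 st.py; python3 - <<'E'
from h import *
T=cam('top')
print(T['R'][0])
E
```

```text
[ 0.4789 -0.2175  0.2544] [-179.79   -0.38   -0.63] j7 -66.3 25.825 tq [-0.07   0.174  0.052] F [ 0.71 -1.09 -1.45] 0.0609 0.0
[ 0.01523988 -0.9996435   0.02192301]
```

drive_tool(moves=[{"x": 0, "y": 10, "z": 0, "rx": 0, "ry": 0, "rz": 0, "fingers": -0.4}, {"x": -10, "y": -30, "z": -5, "rx": 0, "ry": 0, "rz": 0, "fingers": -0.4}, {"x": -20, "y": -80, "z": -5, "rx": 0, "ry": 0, "rz": 0, "fingers": -0.4}, {"x": -35, "y": -130, "z": -5, "rx": 0, "ry": 0, "rz": 0, "fingers": -0.4}, {"x": -35, "y": -180, "z": -5, "rx": 0, "ry": 0, "rz": 0, "fingers": -0.4}, {"x": -35, "y": -220, "z": -5, "rx": 0, "ry": 0, "rz": 0, "fingers": -0.4}, {"x": -35, "y": -225, "z": -5, "rx": 0, "ry": 0, "rz": 0, "fingers": -0.4}])

```text
time_s: 26.75
tool_pos: [0.4449, 0.008, 0.2567]
tool_rot: [-180.0, 0.0, -0.9]
force: [-0.9, -0.1, 0.5]
grip_width: 0.061
grasp_force: 0.0
```

```bash
python3 st.py; python3 - <<'E'
from h import *
T=cam('top')
c=np.array([.474,-.162]);a=np.radians(-11.5); Rm=np.array([[np.cos(a),np.sin(a)],[-np.sin(a),np.cos(a)]])
pf=lambda X:(Rm@(np.array(X)[:2]-c)*1000).round(1)
for r in dark(T,(335,235,390,285),80,20): X=ray(T,*r[1],.1855); print('knob',round(r[0]),r[1],r[2],r[3],X,pf(X))
x0,y0,x1,y1=(298,215,422,312); g=cv2.resize(cv2.cvtColor(T['image'],cv2.COLOR_RGB2GRAY)[y0:y1,x0:x1],None,fx=4,fy=4,interpolation=2)
cs,_=cv2.findContours((g>130).astype(np.uint8),0,1); k=max(cs,key=cv2.contourArea)
for p in (cv2.approxPolyDP(k,4,True)[:,0]-1.5)/4+[x0,y0]:
    if not 320<p[0]<395: print(p,'z85',pf(ray(T,*p,.085)),'z115',pf(ray(T,*p,.115)))
for r in dark(T,(350,200,385,224),82,100): print('rear grip',r[1])
E
```

```text
[0.4449 0.008  0.2567] [-1.8e+02  2.0e-02 -8.9e-01] j7 -102.7 26.75 tq [-0.104  0.135  0.036] F [-0.94 -0.07  0.54] 0.061 0.0
knob 221 [362.39780235 258.73397827] [ 9.28563786 33.77824783] 0.9391909241676331 [ 0.47438436 -0.1585171   0.1855    ] [-0.3  3.5]
[309.375 240.875] z85 [ 16.3 119. ] z115 [ 15.3 121.2]
[307.375 252.375] z85 [-11.7 117.9] z115 [-12.  120.1]
[310.125 252.375] z85 [-10.3 111.4] z115 [-10.6 113.8]
[312.125 248.875] z85 [ -1.1 108.5] z115 [ -1.6 111. ]
[397.125 292.625] z85 [ -59.5 -112.4] z115 [ -58.6 -104.6]
[399.875 279.875] z85 [ -28.4 -112.9] z115 [ -28.3 -105.2]
[402.875 278.125] z85 [ -22.7 -119.1] z115 [ -22.8 -111.3]
[402.375 275.375] z85 [ -16.6 -116.7] z115 [ -16.8 -108.9]
[408.375 276.125] z85 [ -15.2 -131.2] z115 [ -15.4 -123. ]
[409.625 274.875] z85 [ -11.7 -133.5] z115 [ -12.  -125.3]
[411.375 262.875] z85 [  17.4 -132.1] z115 [  16.4 -123.9]
[406.375 261.375] z85 [  18.3 -119.6] z115 [  17.3 -111.7]
[405.875 257.625] z85 [  26.8 -116.6] z115 [  25.6 -108.8]
[397.125 255.375] z85 [ 27.6 -94.9] z115 [ 26.4 -87.6]
[315.375 238.125] z85 [ 25.8 106.3] z115 [ 24.6 108.8]
[314.125 241.375] z85 [ 17.5 107.6] z115 [ 16.5 110. ]
rear grip [366.138237   212.62794209]
```

Both bar ends sit with their rear faces at x of about +15 to +16 mm, against the stops, and the knob axis is at 0. I'm handing the job in.

```bash
python3 -c "
from cell import workorder
print(workorder.sign_off())"
```

```text
the job is handed in; nothing more can be done
None
```

The job is handed in with no verdict shown: the clamp bar is home against both stops under the lugs, the knob is snugged to an estimated 65–95 N of foot on lid, and the gripper is clear.

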